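# Hang a reel bracket on the raked slotted upright

### The arm

A 6-joint arm with a two-finger parallel gripper is mounted at the origin on the work surface. World frame = base frame: x ahead of the robot, y to its left, z up, the work surface at z = 0. Lengths are in m, angles in rad, forces in N, time in s.
With the tool pointing down it reaches from about 0.225 to 0.875 m from the base axis. Payload 3.4 kg.
Tool frame: the origin (TCP) lies at the very end of the fingers, on their centre line; the grasp point (between the pads) lies 19 mm behind it; z points along the fingers, y is the line along which they close (so a half turn about z gives the same grasp; the last joint's range is limited). The gripper opens to 85 mm and grips with 20 to 120 N. Pads are 22 mm wide; open, the fingers measure 114 mm over their backs; the gripper's body (76 mm by 85 mm) begins 54 mm behind the grasp point. The pads swing forward as they close: fully open they stand 13 mm farther back than shut.
Start: joints at [1.098, 0.276, 1.505, -0, 1.361, -0.121], TCP at [0.198, 0.54, 0.231] pointing down, gripper open.
Joint ranges: [-2.89, 2.89], [-0.75, 2.08], [0.22, 2.7], [-1.18, 4.32], [0.11, 2.71], [-2.7, 2.7]. Speed limits (rad/s): [2.57, 2.57, 3.14, 3.14, 3.14, 3.14].

### API

Orientations are given as a unit quaternion [w, x, y, z].
In Python, from rig import manip, get_image, camera_info gives the robot as it stands. The module is installed in compiled form; this text tells all that it offers.
- The arm moves only by the shell command python3 -m crank 'ROWS' [FORCE]. ROWS is a JSON object of lists of equal length, an entry for each row: "translation": the shift along the tool's x, y, z in mm, a list of three; "roll": the turn about the tool's z in rad; "fingers": the opening, from 0 (shut) to 1 (fully open). A call has 1 to 8 rows; each row shifts and turns the commanded pose from where the row before left it, along the tool's axes as they then stand; what a row does not reach is not made up. A row lasts 1/10 s, in which the tool goes at most 50 mm and 8.59 degrees, less where a joint would pass 70% of its speed; a pose out of reach is approached as far as the arm can. A call is refused whole if a number of a shift passes 50 or a number of a turn 0.15, either way. A call with a gripper value outside its range is refused whole. The fingers move at their own pace and stop on an object; FORCE is the grip in N (left out, the last holds). Time passes only in rows, so rows that do not move let the fingers close. It gives the time, the measured TCP pose, the force, the opening and the grip force at its end, in the units of the state.
- manip.get_state(): the state, without advancing time (a new reading comes with each control period).
- get_image(name): name is "side" or "top"; returns the picture (384x512x3 uint8, blue, green, red); there is no depth.
- camera_info(name): a dict with "mtx" (3x3 intrinsics, pixels), "rvec" (rotation vector, rad) and "tvec" (3), from world to camera coordinates, as OpenCV has them. Camera axes: x right, y down, z forward; pixel columns grow to the right and rows downward; lengths in m; the calibration is good to about 2 mm. A picture is of the moment at which its call begins. camera_info takes no time and is no camera call.
- manip.sign_off(): hands the job in; it is judged then, once.
The state is a dict: "clock": time; "qpos": joint angles; "qd": joint speeds; "effort": joint torques, N m; "position": TCP position; "ee_rot": TCP orientation; "contact_force": force on the tool from outside, world axes, zero at the start; "moment": the same for the moment, N m; "width": finger opening in m; "gripper_force": force on a finger pad.
Only numpy, scipy, OpenCV 4.12 (cv2) and the standard library are available. Lean on these libraries where they do the work, as an engineer would, in place of code of your own. Each camera call takes 0.05 s, during which the arm holds its last target. There are 200 camera calls.

### The job

Slide the lid of the black stock box open, lift out the steel reel bracket, and hang it on the leaning slotted upright: put both claws through the two slots and press the bracket down along the upright until it is fully home and the spring catch has snapped out and locked it. Let go of it and leave the other things on the bench where they are.

Things in the scene. Friction and masses are not known exactly. Their poses are not given: they have to be found in the camera images.
- stockbox: Black stock box fixed to the bench, 175 (x) x 160 (y, over the tracks) x 83 mm high; inside 165 x 140, walls 5, floor 5 mm. Origin: centre of its underside on the bench; z up. The bracket stands inside near the +x end, claws towards the box's +x (within 6 degrees). Its grey lid slides open towards -x.
- lid (a joint): Travel of the sliding lid, m: 0 shut, 0.155 fully open (end stop); starts at 0 to 0.02. The lid is a 175 x 150 x 5 mm plate, top face 78.5 mm above the bench; it stays where it is left and takes 2 to 4 N to move. Open it fully: the bracket's arm needs at least 0.145 to come straight up.
- lid_rib (a point): Centre of the finger rib on the lid: 10 mm thick (box x), 60 long (box y), 16.5 high, top 95 mm above the bench. Push or pinch it towards the box's -x. Moves with the lid.
- bracket_root (a point): Loose steel reel bracket, 0.15 to 0.31 kg; the point is the centre of its root web, 36 mm above its underside. Axes: x the way the claws point, y across the web, z up. Root web: 8 mm thick (y), 50 long (x -25 to +25), 62 high (z -36 to +26); grip it across its thickness.
- bracket_claws (a point): Point on the same bracket, on the front end of the root, 25 mm in x from bracket_root and 36 mm below it, at underside level; same axes. Two claws, 8 mm thick, stand out 10.5 mm in x from here: necks at z 11 to 17 and 49 to 55 mm, 5.5 mm long, then hooks 5 mm long reaching 10 mm below the neck. A 3.5 mm high tooth at z 28 to 31.5 works the catch.
- bracket_end (a point): Point on the same bracket, at underside level in the free end of its arm, 115 mm in -x from bracket_claws; same axes. The arm (x 0 to 65 from here) has a web 8 mm thick and 28 high on a foot flange 30 mm wide and 5 thick, on which the bracket stands; an end lip 5 thick, 30 wide, is 32 high.
- upright: Dark steel foot of the upright, 175 (x) x 120 (y) x 18 mm, fixed; origin on the bench, z up. A slotted grey metal strip 44 mm wide, front 4 mm thick, is clamped in it, leaning back 35 degrees towards the foot's +x. The strip's own axes: y as the foot's; X into its front face (35 degrees below the foot's +x); Z up along it (35 degrees from vertical towards +x).
- seat_ref (a point): Point 85 mm above the upright's origin, same axes. The strip's seat point (front face, mid-width) lies straight above or below it, by up to 9 mm either way: the strip is clamped at a different height each time, which is not reported. Feel for it, or look. Bracket home: its axes parallel to the strip's, bracket_claws on the seat point. The strip ends at Z = 84 mm from its seat point.
- seat_slots (a point): Point 60 mm above seat_ref, only a second reading of the upright; same axes. The slots, both 11 mm wide, are at strip Z 11 to 30 and 49 to 68 mm from the seat point. The claws enter along X with bracket_claws at Z 10 to 13 mm (best 11.5) until the root meets the face; then press down along Z to 0, over the root web, not at the arm's end. It takes 9 to 20 N, then stops hard.
- catch (a joint): Travel of the spring catch that stands out 4 mm from the strip's face between the slots (10 mm wide, strip Z 33 to 40 mm from the seat point, sloped on top, flat below), m: 0 out, grows as it is pushed in, at most 0.006. The bracket's tooth pushes it in (5 to 9 N) on the way down; it springs back out over the tooth when the bracket is home, locking it.
- partsbin: Bystander: loose black parts bin with white connectors, 120 x 90 x 55 mm, origin at the centre of its underside. Leave alone.
- driver: Bystander: loose screwdriver with a red handle, 170 mm long, lying along its x. Leave alone.
- reel: Bystander: loose grey empty reel, 64 mm across, 41 mm high, origin at the centre of its underside. Leave alone.
Things that resemble listed ones, but are neither listed nor needed, are in the scene too. What is shaped like the stockbox but orange or purple is not meant.

How it is judged:
On the way, in this order (a step that is already met when the one before it is completed fails the run):
1. the lid is slid open until it clears the bracket (value of joint lid above 0.138 m), for 0.2 s.
2. the bracket is lifted out of the box (height (world z) of bracket_root above 0.125 m and contact force between bracket and stockbox below 0.1 N), for 0.2 s.
At the end, for the whole second after the job is handed in: The bracket hangs on the strip, both claws hooked, pressed home, released, at rest: in the upright's frame bracket_root is at x -4.5 to 2.5, y within 4, z 117 to 141 mm, its z axis 0.49 to 0.73 rad from vertical, its y axis within 0.12 rad; the catch is less than 1.2 mm in (x of bracket_root in the frame of upright between -0.0045 and 0.0025 m and y of bracket_root in the frame of upright between -0.004 and 0.004 m and z of bracket_root in the frame of upright between 0.117 and 0.141 m and angle between bracket_root's own z axis and vertical between 0.49 and 0.73 rad and angle between the y axis of bracket_root and the y axis of upright, either way round below 0.12 rad and value of joint catch below 0.0012 m and linear speed of bracket below 0.02 m/s and contact force between the fingers and bracket below 0.1 N); the robot touches nothing.
It fails at once if a bystander is moved more than 40 mm (distance of any of partsbin, driver, reel from where it was at the start of the episode above 0.04 m).
It also fails if it takes over 61 s, if anything falls off the work surface, if the arm or the gripper's body presses on something with over 40 N, if the wrist force passes 120 N, or if a joint passes its speed limit or range.

## Working session

There is one attempt and no reset: what is moved stays moved. The work goes in short steps, Python scripts to look and compute and a shell command to move; the robot and the scene stay as the last step left them, time stands still between calls to the robot, and variables do not carry over. Pictures are saved under pics/ and viewed, at most 10 in all, crops included, and the job is handed in when it is done.

```bash
mkdir -p pics; ls
cat > h.py <<'E'
import numpy as np, cv2
from rig import manip, get_image, camera_info
from scipy.spatial.transform import Rotation as R
def cam(n):
    c=camera_info(n); K=np.array(c["mtx"],float); r=cv2.Rodrigues(np.array(c["rvec"],float))[0]; t=np.array(c["tvec"],float).ravel(); return K,r,t
def ray(n,u,v):
    K,r,t=cam(n); d=r.T@np.linalg.inv(K)@[u,v,1]; return -r.T@t,d/np.linalg.norm(d)
def onz(n,u,v,z):
    o,d=ray(n,u,v); return o+d*(z-o[2])/d[2]
def proj(n,p):
    K,r,t=cam(n); q=K@(r@np.array(p)+t); return q[:2]/q[2]
def two(a,b):
    (o1,d1),(o2,d2)=ray("top",*a),ray("side",*b)
    s=np.linalg.lstsq(np.c_[d1,-d2],o2-o1,rcond=None)[0]
    p,q=o1+s[0]*d1,o2+s[1]*d2; return (p+q)/2,np.linalg.norm(p-q)
E
python3 - <<'E'
from h import *
for n in("top","side"):
    im=get_image(n); cv2.imwrite(f"pics/{n}0.png",im)
    cv2.imwrite(f"pics/{n}0b.png",cv2.resize(im,(800,600),interpolation=cv2.INTER_CUBIC))
    K,r,t=cam(n); print(n,K.round(1).tolist(),(-r.T@t).round(3),r[2].round(3))
s=manip.get_state(); print({k:np.round(v,3) for k,v in s.items()})
E
```

```text
pics
top [[406.3, 0.0, 252.2], [0.0, 406.3, 195.9], [0.0, 0.0, 1.0]] [2.860e-01 1.000e-03 1.156e+00] [ 0.224 -0.004 -0.975]
side [[434.5, 0.0, 261.4], [0.0, 434.5, 195.0], [0.0, 0.0, 1.0]] [0.472 0.808 0.751] [ 0.053 -0.787 -0.615]
{'clock': np.float64(0.1), 'qpos': array([ 1.098,  0.277,  1.506,  0.   ,  1.361, -0.121]), 'qd': array([-0.001, -0.002, -0.004, -0.001, -0.001, -0.   ]), 'effort': array([ 2.0000e-03, -4.1770e+01, -2.4641e+01, -0.0000e+00,  6.0000e-03,
       -0.0000e+00]), 'position': array([0.198, 0.539, 0.231]), 'ee_rot': array([-0.   ,  0.175,  0.985, -0.001]), 'contact_force': array([-0.488,  1.563,  0.248]), 'moment': array([-0.018, -0.007, -0.021]), 'gripper_force': np.float64(0.0), 'width': np.float64(0.086)}
```

View pics/top0b.png

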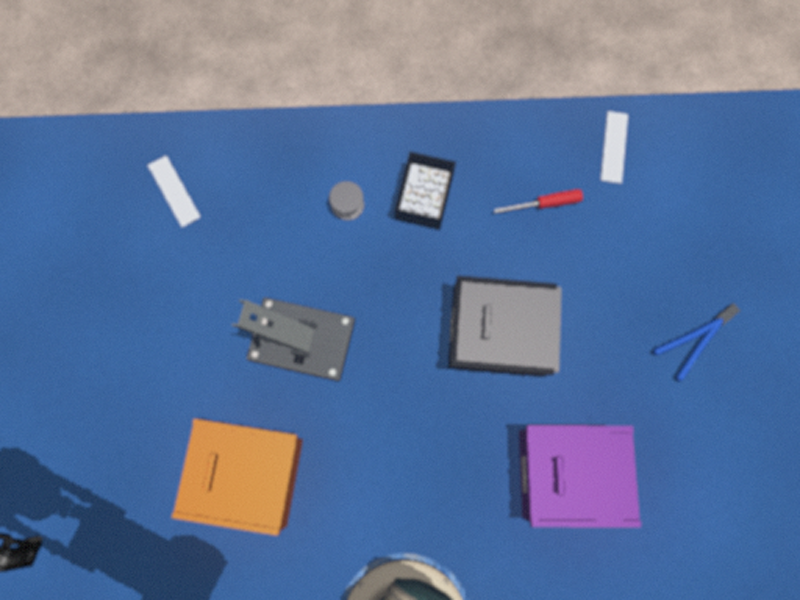

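View pics/side0b.png

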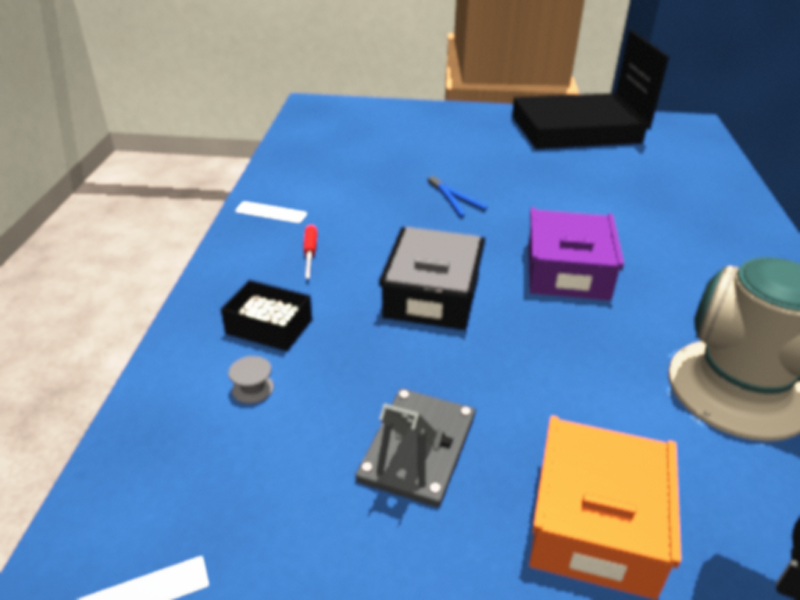

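The top view shows the grey-lidded black box at about (507,325) in the 800x600 enlargement, with its rib at (486,322). The upright's foot is centred at about (300,338) and its strip leans to image left (world +y). In the side view the box is at (432,275) and the upright at (415,445). I'll zoom in on both.

Run:
```python
from h import *
t=cv2.imread("pics/top0.png"); s=cv2.imread("pics/side0.png")
f=lambda im,x,y,w,h: cv2.resize(cv2.convertScaleAbs(im[y:y+h,x:x+w],alpha=1.6,beta=10),(400,300),interpolation=cv2.INTER_CUBIC)
cv2.imwrite("pics/z0.png",np.vstack([np.hstack([f(t,275,165,100,75),f(t,140,175,100,75)]),np.hstack([f(s,230,140,96,72),f(s,220,245,100,75)])]))
```

```text
(no output)
```

View pics/z0.png

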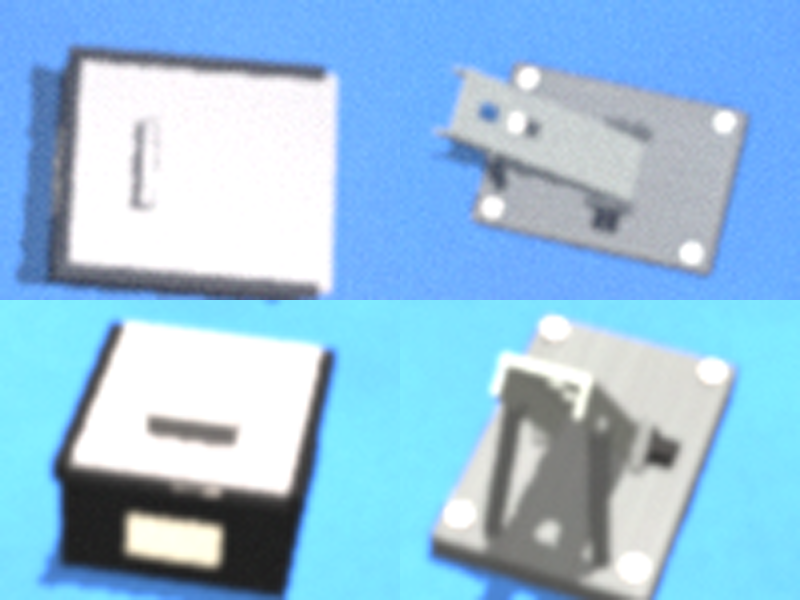

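The grey lid sticks out past the tracks at the right-hand end (crop (330,75)), so it opens towards world -y and the box's +x is about world +y, at the label end. The upright's bolts are at crop (527,78), (724,122), (692,253) and (492,208), and its strip leans towards about +y.

Run:
```python
from h import *
t=cv2.imread("pics/top0.png")
c=lambda p:(140+(p[0]-400)/4-.375,175+p[1]/4-.375)
g=[c(p) for p in[(527,78),(724,122),(692,253),(492,208)]]
pts=[]
for u,v in g:
    u0,v0=int(u)-5,int(v)-5; w=t[v0:v0+11,u0:u0+11].astype(float).min(2); w=np.clip(w-150,0,None)
    yy,xx=np.mgrid[v0:v0+11,u0:u0+11]; pts.append(onz("top",(w*xx).sum()/w.sum(),(w*yy).sum()/w.sum(),.020))
P=np.array(pts); print("bolts",P.round(4).tolist()); ctr=P.mean(0)
fx=(P[0]+P[3]-P[1]-P[2])[:2]; print("foot",ctr.round(4),"yaw",np.degrees(np.arctan2(fx[1],fx[0])), np.linalg.norm(fx)/2)
b=lambda p,z:onz("top",275+p[0]/4-.375,165+p[1]/4-.375,z)
C=[b(p,.083) for p in[(72,48),(325,72),(318,295),(55,280)]]
for x in C: print("box",x.round(4))
e=C[0]-C[1]; e2=C[3]-C[2]; print(np.linalg.norm(e),np.linalg.norm(e2),np.linalg.norm(C[1]-C[2]),[np.degrees(np.arctan2(q[1],q[0])) for q in(e,e2)])
for p in[(140,118),(150,208)]: print("rib",b(p,.095).round(4))
print("rib c",b((146,163),.095).round(4),"lid right edge",b((338,75),.0785).round(4),b((332,292),.0785).round(4))
# strip top corners two-view
a=lambda p:c(p); d=lambda p:(220+(p[0]-400)/4-.375,245+(p[1]-300)/4-.375)
for p,q in[((468,72),(590,374)),((445,133),(502,357))]: print("strip top",two(a(p),d(q)))
for x,y in[((ctr[0]),ctr[1])]: print("r",np.hypot(x,y))
```

```text
bolts [[0.5615, 0.2287, 0.02], [0.524, 0.0884, 0.02], [0.4314, 0.1132, 0.02], [0.469, 0.2533, 0.02]]
foot [0.4965 0.1709 0.02  ] yaw 74.9975435398261 0.14512843265405947
box [ 0.5828 -0.1153  0.083 ]
box [ 0.5592 -0.2866  0.083 ]
box [ 0.4074 -0.2676  0.083 ]
box [ 0.424  -0.0945  0.083 ]
0.17294109801258456 0.17387643048721718 0.15295727609503612 [np.float64(82.14373871490065), np.float64(84.53639804417615)]
rib [ 0.5292 -0.1566  0.095 ]
rib [ 0.4678 -0.159   0.095 ]
rib c [ 0.4983 -0.1584  0.095 ] lid right edge [ 0.5579 -0.2965  0.0785] [ 0.4096 -0.2782  0.0785]
strip top (array([0.5141942 , 0.24192738, 0.15569276]), np.float64(0.03931772840796029))
strip top (array([0.51563   , 0.25161149, 0.15967207]), np.float64(0.04170072654047933))
r 0.5250420297589875
```

```bash
cat >> h.py <<'E'
FO=np.array([.4965,.1709,0]); YF=np.radians(75)
def strip(X,y,Z,seat=.085):
    s,c=np.sin(np.radians(35)),np.cos(np.radians(35)); l=np.array([X*c+Z*s,y,-X*s+Z*c+seat]); return FO+R.from_euler('z',YF).apply(l)
E
python3 - <<'E'
from h import *
for dz in(-.009,0,.009):
    for y in(.022,-.022):
        q=strip(0,y,.084,.085+dz); t=proj("top",q);s=proj("side",q)
        print(dz,y,"top crop",((t-[140,175])*4+[401.5,1.5]).round(0),"side crop",((s-[220,245])*4+[401.5,301.5]).round(0))
E
python3 -m crank '{"translation":[[0,0,0],[0,0,0],[0,0,0],[0,0,0],[0,0,0]],"roll":[0.148,0.148,0.148,0.148,0.148],"fingers":[0,0,0,0,0]}' 40
python3 -m crank '{"translation":[[0,0,0],[0,0,0],[0,0,0],[0,0,0],[0,0,0]],"roll":[0.148,0.148,0.148,0.148,0.148],"fingers":[0,0,0,0,0]}' 40
```

```text
-0.009 0.022 top crop [497. 146.] side crop [609. 351.]
-0.009 -0.022 top crop [515.  80.] side crop [523. 328.]
0 0.022 top crop [494. 143.] side crop [609. 338.]
0 -0.022 top crop [512.  77.] side crop [523. 314.]
0.009 0.022 top crop [490. 141.] side crop [610. 325.]
0.009 -0.022 top crop [509.  74.] side crop [523. 301.]
clock: 0.6
position: [0.198, 0.5395, 0.2308]
ee_rot: [0.0, 0.522, 0.853, -0.001]
contact_force: [0.6, -0.2, -0.8]
width: 0.0121
gripper_force: 0.0
clock: 1.1
position: [0.198, 0.5395, 0.2308]
ee_rot: [0.0, 0.795, 0.607, -0.0]
contact_force: [-0.1, -0.3, -0.4]
width: -0.0001
gripper_force: 0.0
```

Run:
```python
from h import *
c=lambda p:(140+(p[0]-400)/4-.375,175+p[1]/4-.375); d=lambda p:(220+(p[0]-400)/4-.375,245+(p[1]-300)/4-.375)
for p,q in[((468,75),(502,355)),((447,133),(590,372))]:
    P,e=two(c(p),d(q)); l=R.from_euler('z',-YF).apply(P-FO); print(P.round(4),e.round(4),"foot frame",l.round(4))
t=cv2.imread("pics/top0.png"); s=cv2.imread("pics/side0.png")
f=lambda im,x,y,w,h: cv2.resize(cv2.convertScaleAbs(im[y:y+h,x:x+w],alpha=1.1,beta=10),(800,300),interpolation=cv2.INTER_CUBIC)
cv2.imwrite("pics/z1.png",np.vstack([f(t,140,185,80,30),f(s,220,248,80,30)]))
```

```text
[0.535  0.2398 0.1535] 0.0045 foot frame [ 0.0766 -0.0194  0.1535]
[0.4947 0.2512 0.1593] 0.0006 foot frame [0.0771 0.0225 0.1593]
```

View pics/z1.png

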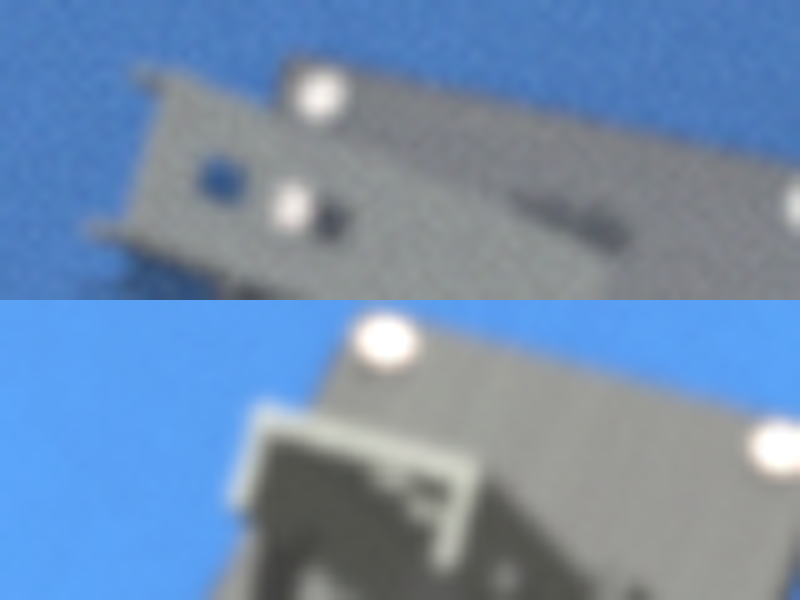

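The zoom shows the strip's top front edge at z1 (165,75)-(125,225) in the top view and (270,410)-(475,465) in the side view. It has the upper slot at (222,180), the catch at about (290,205) and the lower slot at about (330,220). The strip top is about 77 mm ahead of the foot's centre, at z≈0.156. I'll feel for its height with the closed fingertips.

```bash
python3 -m crank '{"translation":[[-22.6,42.6,0],[-22.6,42.6,0],[-22.6,42.6,0],[-22.6,42.6,0],[-22.6,42.6,0]],"roll":[0,0,0,0,0],"fingers":[0,0,0,0,0]}'
python3 -m crank '{"translation":[[-22.6,42.6,0],[-22.6,42.6,0],[-22.6,42.6,0],[-22.6,42.6,0],[0,0,20],[0,0,20],[0,0,20],[0,0,0]],"roll":[0,0,0,0,0,0,0,0],"fingers":[0,0,0,0,0,0,0,0]}'
```

```text
clock: 1.6
position: [0.3756, 0.3741, 0.231]
ee_rot: [-0.0, 0.793, 0.609, -0.0]
contact_force: [1.1, 0.6, 0.2]
width: 0.0002
gripper_force: 0.0
clock: 2.4
position: [0.5139, 0.2433, 0.1681]
ee_rot: [-0.001, 0.793, 0.609, -0.003]
contact_force: [-0.1, -0.2, -0.5]
width: 0.0001
gripper_force: 0.0
```

```bash
for i in 1; do python3 -m crank '{"translation":[[0,0,3],[0,0,0]],"roll":[0,0],"fingers":[0,0]}' | egrep "pos|force"
python3 -m crank '{"translation":[[0,0,2],[0,0,0]],"roll":[0,0],"fingers":[0,0]}'| egrep "pos|force"
python3 -m crank '{"translation":[[0,0,2],[0,0,0]],"roll":[0,0],"fingers":[0,0]}'| egrep "pos|force"; done
```

```text
position: [0.5165, 0.2447, 0.1689]
contact_force: [-1.0, -0.2, -0.3]
gripper_force: 0.0
position: [0.5163, 0.2446, 0.1669]
contact_force: [0.4, 0.3, -0.3]
gripper_force: 0.0
position: [0.516, 0.2444, 0.1643]
contact_force: [0.3, -1.1, 0.2]
gripper_force: 0.0
```

```bash
python3 -m crank '{"translation":[[0,0,3],[0,0,0]],"roll":[0,0],"fingers":[0,0]}' | egrep "pos|t_force"
python3 -m crank '{"translation":[[0,0,2],[0,0,0]],"roll":[0,0],"fingers":[0,0]}'| egrep "pos|t_force"
python3 -m crank '{"translation":[[0,0,2],[0,0,0]],"roll":[0,0],"fingers":[0,0]}'| egrep "pos|t_force"
```

```text
position: [0.5158, 0.2443, 0.1609]
contact_force: [-0.4, -0.3, -0.2]
position: [0.5159, 0.2443, 0.159]
contact_force: [1.1, 0.3, -0.7]
position: [0.5159, 0.2443, 0.157]
contact_force: [0.5, 0.4, 0.2]
```

```bash
python3 -m crank '{"translation":[[0,0,1.5],[0,0,0]],"roll":[0,0],"fingers":[0,0]}' | egrep "pos|t_force"
python3 -m crank '{"translation":[[0,0,1.5],[0,0,0]],"roll":[0,0],"fingers":[0,0]}'| egrep "pos|t_force"
python3 -m crank '{"translation":[[0,0,1.5],[0,0,0]],"roll":[0,0],"fingers":[0,0]}'| egrep "pos|t_force"
```

```text
position: [0.516, 0.2443, 0.1556]
contact_force: [0.2, 0.6, -0.2]
position: [0.5162, 0.2444, 0.1549]
contact_force: [-0.6, 0.6, 2.8]
position: [0.5163, 0.2444, 0.1545]
contact_force: [-2.0, -0.5, 9.2]
```

```bash
python3 -m crank '{"translation":[[0,0,-20],[0,0,-40],[0,0,-30]],"roll":[0,0,0],"fingers":[0,0,0]}' | egrep "clock|pos|t_force"
python3 - <<'E'
from h import *
L=lambda P:R.from_euler('z',-YF).apply(P-FO).round(4)
for u,v in[(165,75),(125,225)]: print("top",L(onz("top",140+u/10-.45,185+v/10-.45,.155)))
for u,v in[(268,405),(478,462)]: print("side",L(onz("side",220+u/10-.45,248+(v-300)/10-.45,.155)))
# slots/catch along inclined plane: line of top rays for upper slot centre, lower slot
n=R.from_euler('z',YF).apply([np.cos(np.radians(35)),0,-np.sin(np.radians(35))])
for off in(.026,.028,.030):
    S=FO+R.from_euler('z',YF).apply([off,0,.0862])
    for u,v in[(222,180),(330,220)]:
        o,d=ray("top",140+u/10-.45,185+v/10-.45); P=o+d*((S-o)@n)/(d@n); l=L(P)
        print(off,"Z",np.hypot(l[0]-off,l[2]-.0862).round(4),"y",l[1])
E
```

```text
clock: 4.5
position: [0.5163, 0.2445, 0.2442]
contact_force: [1.3, -0.4, 0.3]
top [ 0.078  -0.0198  0.155 ]
top [0.0772 0.0198 0.155 ]
side [ 0.0762 -0.0194  0.155 ]
side [0.0757 0.0223 0.155 ]
0.026 Z 0.0619 y 0.0004
0.026 Z 0.0233 y -0.0004
0.028 Z 0.0594 y 0.0001
0.028 Z 0.0208 y -0.0008
0.03 Z 0.0569 y -0.0003
0.03 Z 0.0182 y -0.0011
```

```bash
python3 -m crank '{"translation":[[0,0,0],[-47,3.9,0],[-47,3.9,0],[-47,3.9,0],[-47,3.9,0],[-47,3.9,0],[-47,3.9,0],[-47,3.9,0]],"roll":[-0.14,0,0,0,0,0,0,0],"fingers":[0,0,0,0,0,0,0,0]}' | egrep "clock|pos|rot|t_force"
python3 -m crank '{"translation":[[-47,3.9,0],[0,0,40],[0,0,40],[0,0,30],[0,0,0],[0,0,0]],"roll":[0,0,0,0,0,0],"fingers":[0,0,0,0,0,0]}' | egrep "clock|pos|rot|t_force"
```

```text
clock: 5.3
position: [0.5031, -0.0873, 0.2427]
ee_rot: [0.0, 0.749, 0.663, 0.0]
contact_force: [0.7, 0.1, 0.1]
clock: 5.9
position: [0.5019, -0.1327, 0.133]
ee_rot: [-0.0, 0.749, 0.663, -0.0]
contact_force: [0.6, 0.3, 1.1]
```

```bash
python3 -m crank '{"translation":[[0,0,30],[0,0,19],[0,0,0],[-10,0,0],[-20,0,0],[-20,0,0],[0,0,0]],"roll":[0,0,0,0,0,0,0],"fingers":[0,0,0,0,0,0,0]}' | egrep "clock|pos|t_force"
python3 -m crank '{"translation":[[-20,0,0],[-20,0,0],[-20,0,0],[-20,0,0],[0,0,0]],"roll":[0,0,0,0,0],"fingers":[0,0,0,0,0]}' | egrep "clock|pos|t_force"
python3 -m crank '{"translation":[[-10,0,0],[-5,0,0],[0,0,0]],"roll":[0,0,0],"fingers":[0,0,0]}' | egrep "clock|pos|t_force"
```

```text
clock: 6.6
position: [0.4971, -0.1852, 0.0859]
contact_force: [-0.3, -0.6, 0.8]
clock: 7.1
position: [0.4871, -0.2639, 0.0854]
contact_force: [0.6, 0.8, 1.0]
clock: 7.4
position: [0.4844, -0.2769, 0.0841]
contact_force: [-0.2, -0.5, 0.8]
```

Run:
```python
from h import *
t=get_image("top"); s=get_image("side"); cv2.imwrite("pics/top1.png",t); cv2.imwrite("pics/side1.png",s)
f=lambda im,x,y,w,h: cv2.resize(cv2.convertScaleAbs(im[y:y+h,x:x+w],alpha=1.6,beta=10),(400,600),interpolation=cv2.INTER_CUBIC)
cv2.imwrite("pics/z2.png",np.hstack([f(t,270,130,120,180),f(s,220,70,120,180)]))
```

```text
(no output)
```

View pics/z2.png

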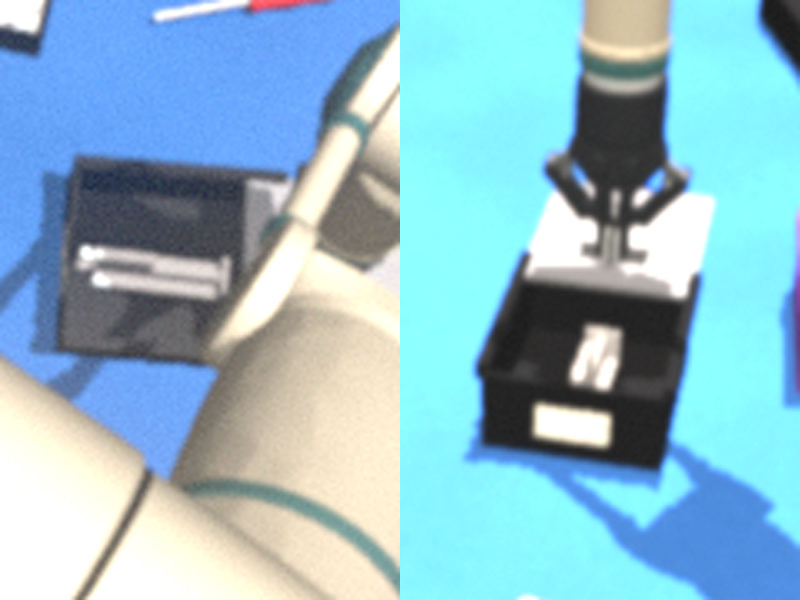

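The lid is sliding with the push. The opening now shows the bracket at top crop (80-230, 250-290), with its arm end towards -y. I'll go on to the end stop.

```bash
python3 -m crank '{"translation":[[-5,0,0],[-2,0,0],[0,0,0]],"roll":[0,0,0],"fingers":[0,0,0]}' | egrep "clock|pos|t_force"
python3 -m crank '{"translation":[[-3,0,0],[0,0,0]],"roll":[0,0],"fingers":[0,0]}' | egrep "clock|pos|t_force"
python3 -m crank '{"translation":[[-3,0,0],[0,0,0]],"roll":[0,0],"fingers":[0,0]}' | egrep "clock|pos|t_force"
```

```text
clock: 7.8
position: [0.4832, -0.2836, 0.0837]
contact_force: [0.7, 1.2, 1.0]
clock: 8.0
position: [0.4828, -0.2867, 0.0837]
contact_force: [-0.4, 0.4, 0.4]
clock: 8.2
position: [0.4825, -0.2893, 0.0837]
contact_force: [-0.3, 2.7, 0.9]
```

```bash
python3 -m crank '{"translation":[[-3,0,0],[0,0,0]],"roll":[0,0],"fingers":[0,0]}' | egrep "clock|pos|t_force"
python3 -m crank '{"translation":[[-3,0,0],[0,0,0]],"roll":[0,0],"fingers":[0,0]}' | egrep "clock|pos|t_force"
```

```text
clock: 8.4
position: [0.4824, -0.2895, 0.0837]
contact_force: [1.3, 9.9, 3.6]
clock: 8.6
position: [0.4824, -0.2895, 0.0837]
contact_force: [3.7, 15.5, 5.9]
```

```bash
python3 -m crank '{"translation":[[10,0,0],[0,0,-40],[30,0,-40],[50,0,-20],[50,0,0],[50,0,0],[50,0,0],[50,0,0]],"roll":[0,0,0,0,0,0,0,0],"fingers":[0,0,1,1,1,1,1,1]}' | egrep "clock|pos|t_force"
python3 -m crank '{"translation":[[0,0,0]],"roll":[0],"fingers":[1]}' | egrep "clock|pos|t_force"
python3 - <<'E'
from h import *
t=get_image("top"); s=get_image("side"); cv2.imwrite("pics/top2.png",t); cv2.imwrite("pics/side2.png",s)
f=lambda im,x,y,w,h: cv2.resize(cv2.convertScaleAbs(im[y:y+h,x:x+w],alpha=1.3,beta=10),(800,300),interpolation=cv2.INTER_CUBIC)
cv2.imwrite("pics/z3.png",np.vstack([f(t,285,190,80,30),f(s,250,145,80,50)]))
E
```

```text
clock: 9.4
position: [0.5171, -0.0102, 0.1828]
contact_force: [1.1, 0.3, 0.1]
clock: 9.5
position: [0.517, -0.0061, 0.1826]
contact_force: [0.8, -0.4, 0.2]
```

View pics/z3.png

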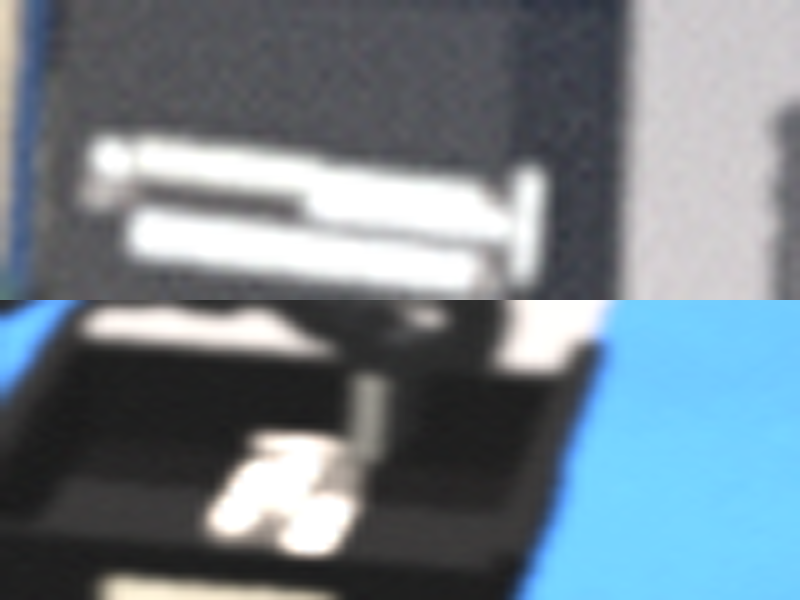

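Top zoom: the root's top edge runs from (135,157) to (310,178), with a claw at (105,160), the end lip at (527,222), and the foot flange's near strip from (135,235) to (480,270).

Run:
```python
from h import *
b=lambda u,v,z:onz("top",285+u/10-.45,190+v/10-.45,z)
A=b(135,157,.067);B=b(310,178,.067);Lp=b(527,222,.037);Fl=b(135,235,.010);Fr=b(480,270,.010)
for n,p in zip("root_front root_back lip fl fr".split(),(A,B,Lp,Fl,Fr)): print(n,p.round(4))
for p,q in((A,B),(A,Lp),(Fl,Fr)): d=(p-q)[:2]; print(np.linalg.norm(d).round(4),np.degrees(np.arctan2(d[1],d[0])).round(1))
d=(A-Lp)[:2]; d/=np.linalg.norm(d); print("root from front",A[:2]-.025*d,"from lip",Lp[:2]+.0875*d)
s=manip.get_state(); print(s["position"].round(4), s["width"])
```

```text
root_front [ 0.5056 -0.127   0.067 ]
root_back [ 0.4979 -0.1743  0.067 ]
lip [ 0.4889 -0.2389  0.037 ]
fl [ 0.4943 -0.1323  0.01  ]
fr [ 0.4804 -0.2301  0.01  ]
0.048 80.8
0.1132 81.5
0.0989 81.9
root from front [ 0.50190519 -0.15170116] from lip [ 0.5018018 -0.1523936]
[ 0.5169 -0.0108  0.1825] 0.08589281440325303
```

```bash
python3 -m crank '{"translation":[[0,0,0],[-47.3,2,0],[-47.3,2,0],[-47.3,2,0],[0,0,30],[0,0,30],[0,0,0],[0,0,0]],"roll":[0.026,0,0,0,0,0,0,0],"fingers":[0.7,0.7,0.7,0.7,0.7,0.7,0.7,0.7]}' | egrep "clock|pos|rot|width"
```

```text
clock: 10.4
position: [0.5012, -0.1538, 0.1224]
ee_rot: [-0.0, 0.758, 0.652, -0.0]
width: 0.0596
```

```bash
python3 -m crank '{"translation":[[1.8,0.3,30],[0,0,30],[0,0,25],[0,0,15],[0,0,0],[0,0,0]],"roll":[0,0,0,0,0,0],"fingers":[0.7,0.7,0.7,0.7,0.7,0.7]}' | egrep "clock|pos|rot|t_force"
python3 -m crank '{"translation":[[0,0,0],[0,0,0],[0,0,0],[0,0,0],[0,0,0]],"roll":[0,0,0,0,0],"fingers":[0,0,0,0,0]}' 60
```

```text
clock: 11.0
position: [0.5036, -0.1513, 0.0238]
ee_rot: [0.001, 0.757, 0.653, 0.001]
contact_force: [0.2, 0.6, 0.5]
clock: 11.5
position: [0.5024, -0.1507, 0.023]
ee_rot: [0.0, 0.757, 0.653, 0.0]
contact_force: [-1.4, 0.6, 6.6]
width: 0.0076
gripper_force: 59.9
```

```bash
python3 -m crank '{"translation":[[0,0,-10],[0,0,-20],[0,0,-30],[0,0,-30],[0,0,-30],[0,0,-30],[0,0,0],[0,0,0]],"roll":[0,0,0,0,0,0,0,0],"fingers":[0,0,0,0,0,0,0,0]}' | egrep "clock|pos|t_force|width"
python3 -m crank '{"translation":[[30,0,0],[40,0,0],[40,0,0],[17,0,0],[0,0,0],[0,0,0]],"roll":[0,0,0,0,0,0],"fingers":[0,0,0,0,0,0]}' | egrep "clock|pos|t_force|width"
python3 - <<'E'
from h import *
t=get_image("top"); s=get_image("side"); cv2.imwrite("pics/top3.png",t); cv2.imwrite("pics/side3.png",s)
f=lambda im,x,y,w,h: cv2.resize(cv2.convertScaleAbs(im[y:y+h,x:x+w],alpha=1.3,beta=10),(400,400),interpolation=cv2.INTER_CUBIC)
cv2.imwrite("pics/z4.png",np.hstack([f(t,230,150,120,120),f(s,210,90,140,140)]))
E
```

```text
clock: 12.3
position: [0.5019, -0.1504, 0.1722]
contact_force: [0.6, 0.6, -2.6]
width: 0.007
clock: 12.9
position: [0.5196, -0.0248, 0.1706]
contact_force: [-0.6, 0.9, -3.0]
width: 0.0071
```

View pics/z4.png

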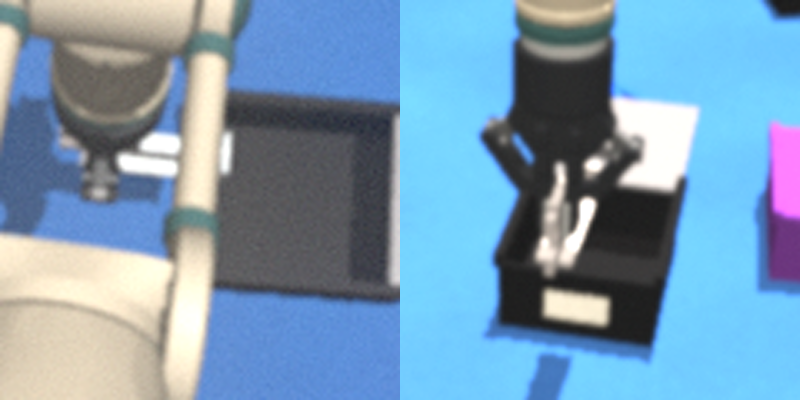

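The bracket is held level, with its arm end over the box's label-end wall (top crop (225,150)). I'll lower the arm onto the wall so the bracket pivots in a light grip.

```bash
python3 -m crank '{"translation":[[0,0,30],[0,0,25],[0,0,7],[0,0,0],[0,0,0]],"roll":[0,0,0,0,0],"fingers":[0,0,0,0,0]}' 25 | egrep "clock|pos|force|width"
python3 -m crank '{"translation":[[0,0,3],[0,0,3],[0,0,3],[0,0,0]],"roll":[0,0,0,0],"fingers":[0,0,0,0]}' | egrep "clock|pos|force|width"
python3 -m crank '{"translation":[[0,0,4],[0,0,4],[0,0,0]],"roll":[0,0,0],"fingers":[0,0,0]}' | egrep "clock|pos|force|width"
```

```text
clock: 13.5
position: [0.5216, -0.0257, 0.1111]
contact_force: [0.2, -0.0, -2.1]
width: 0.0075
gripper_force: 58.8
clock: 13.9
position: [0.5205, -0.0249, 0.1011]
contact_force: [-0.0, 0.4, -2.8]
width: 0.0071
gripper_force: 58.9
clock: 14.2
position: [0.5202, -0.0249, 0.0927]
contact_force: [-0.6, 0.1, -3.8]
width: 0.0075
gripper_force: 58.9
```

```bash
python3 -m crank '{"translation":[[0,0,4],[0,0,4],[0,0,0]],"roll":[0,0,0],"fingers":[0,0,0]}' 25| egrep "clock|pos|force|width"
python3 -m crank '{"translation":[[0,0,4],[0,0,4],[0,0,0]],"roll":[0,0,0],"fingers":[0,0,0]}' 25| egrep "clock|pos|force|width"
```

```text
clock: 14.5
position: [0.5213, -0.0233, 0.0863]
contact_force: [-1.1, 6.5, 5.5]
width: 0.0076
gripper_force: 60.4
clock: 14.8
position: [0.5219, -0.0221, 0.0788]
contact_force: [-0.1, 10.4, 7.1]
width: 0.0069
gripper_force: 60.7
```

```bash
python3 -m crank '{"translation":[[2,0,5],[2,0,5],[1,0,5],[0,0,5],[0,0,5],[0,0,0]],"roll":[0,0,0,0,0,0],"fingers":[0,0,0,0,0,0]}' 40| egrep "clock|pos|force|width"
python3 - <<'E'
from h import *
t=get_image("top"); s=get_image("side"); cv2.imwrite("pics/top4.png",t); cv2.imwrite("pics/side4.png",s)
f=lambda im,x,y,w,h: cv2.resize(cv2.convertScaleAbs(im[y:y+h,x:x+w],alpha=1.3,beta=10),(400,400),interpolation=cv2.INTER_CUBIC)
cv2.imwrite("pics/z5.png",np.hstack([f(t,230,160,80,80),f(s,230,120,90,90)]))
E
```

```text
clock: 15.4
position: [0.5223, -0.0187, 0.0532]
contact_force: [-1.3, 5.1, 6.2]
width: 0.0073
gripper_force: 60.4
```

View pics/z5.png

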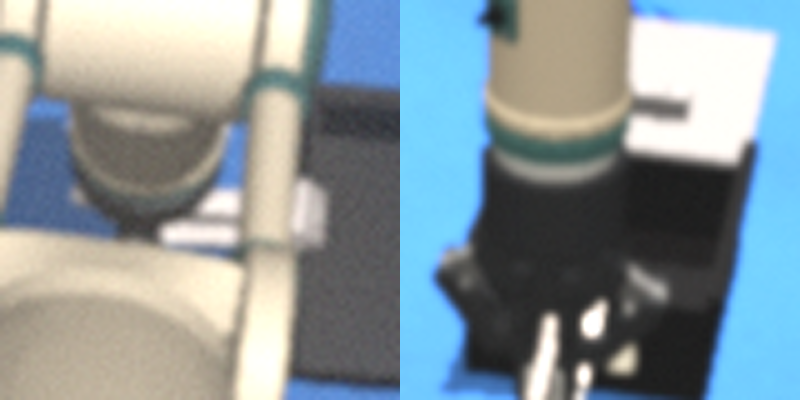

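The bracket is tilting as planned: the lip at top crop (315,215) is raised over the wall. I'll lower it the rest of the way, lift, and look.

```bash
python3 -m crank '{"translation":[[0,0,5],[0,0,5],[0,0,5],[0,0,0],[0,0,0]],"roll":[0,0,0,0,0],"fingers":[0,0,0,0,0]}' | egrep "clock|pos|force|width"
python3 -m crank '{"translation":[[0,0,-20],[10,0,-30],[30,-10,-40],[30,-10,-40],[0,0,-30],[0,0,0],[0,0,0],[0,0,0]],"roll":[0,0,0,0,0,0,0,0],"fingers":[0,0,0,0,0,0,0,0]}' 90| egrep "clock|pos|force|width"
python3 - <<'E'
from h import *
t=get_image("top"); s=get_image("side"); cv2.imwrite("pics/top5.png",t); cv2.imwrite("pics/side5.png",s)
st=manip.get_state(); p=st["position"]; g=p+[0,0,.019]; print(p.round(4),proj("top",g).round(1),proj("side",g).round(1))
f=lambda im,c,w: cv2.resize(cv2.convertScaleAbs(im[int(c[1])-w//2:int(c[1])+w//2,int(c[0])-w//2:int(c[0])+w//2],alpha=1.2,beta=5),(400,400),interpolation=cv2.INTER_CUBIC)
cv2.imwrite("pics/z6.png",np.hstack([f(t,proj("top",g),80),f(s,proj("side",g),80)]))
E
```

```text
clock: 16.0
position: [0.522, -0.0199, 0.038]
contact_force: [0.0, 2.1, 3.4]
width: 0.0074
gripper_force: 60.2
clock: 16.8
position: [0.5108, 0.0505, 0.1936]
contact_force: [0.7, -0.7, -3.2]
width: 0.0068
gripper_force: 88.9
[0.511  0.0504 0.1936] [230.1 193.6] [267.3 175.9]
```

View pics/z6.png

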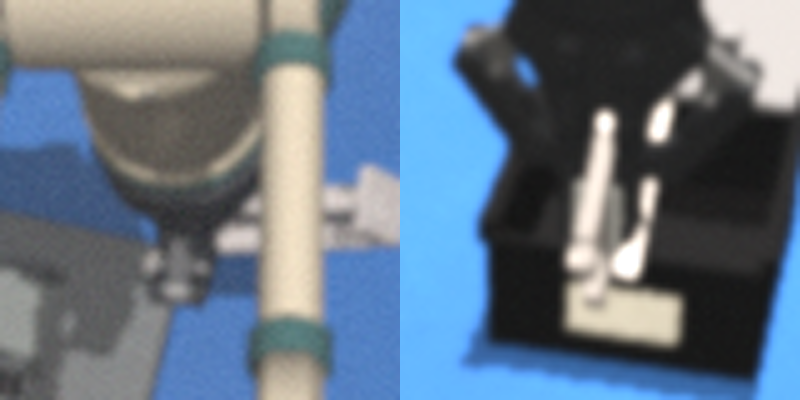

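```bash
cat >> h.py <<'E'
def brk(root,yaw,th):
    "returns f(local xyz rel. root)->world; th tilt of z toward +x"
    Q=R.from_euler('z',yaw,degrees=True)*R.from_euler('y',th,degrees=True); return lambda l: np.array(root)+Q.apply(l)
E
python3 - <<'E'
from h import *
p=np.array([.511,.0504,.1936]); g=p+[0,0,.019]; cs=np.floor(proj("side",g)); ct=np.floor(proj("top",g))
S=lambda P:((proj("side",P)-cs+40)*5+[402,2]).round(0); T=lambda P:((proj("top",P)-ct+40)*5+2).round(0)
for th in(25,30,35,40):
    b=brk(g,81.5,th); print(th,"side front top",S(b([.025,0,.026])),"front bottom",S(b([.025,0,-.036])),"root-back top",S(b([-.025,0,.026])),"hook",S(b([.0355,0,-.035])),"upper claw",S(b([.0355,0,.019])),"flange R front/back",S(b([-.025,-.015,-.036])),S(b([-.09,-.015,-.036])),"top: lip",T(b([-.0875,0,-.004])),T(b([-.0875,-.015,-.004])))
E
```

```text
25 side front top [587. 227.] front bottom [597. 297.] root-back top [612. 125.] hook [592. 317.] upper claw [582. 257.] flange R front/back [588. 194.] [618.  75.] top: lip [373. 207.] [376. 175.]
30 side front top [586. 234.] front bottom [599. 292.] root-back top [611. 127.] hook [594. 313.] upper claw [582. 264.] flange R front/back [589. 186.] [619.  60.] top: lip [366. 203.] [370. 171.]
35 side front top [585. 241.] front bottom [601. 288.] root-back top [609. 130.] hook [596. 309.] upper claw [582. 270.] flange R front/back [590. 178.] [619.  46.] top: lip [358. 198.] [362. 167.]
40 side front top [585. 248.] front bottom [603. 282.] root-back top [608. 133.] hook [598. 305.] upper claw [582. 276.] flange R front/back [591. 169.] [618.  33.] top: lip [349. 194.] [352. 162.]
```

The tilt looks right: the side view shows the web's top face from (605,115) to (583,245) and the hook at (597,303). The lip's corner is at top (366,165). Both match about 35° with the root near the grip centre. Now to the upright.

```bash
python3 -m crank '{"translation":[[0,0,0],[39.7,-15.1,0],[39.7,-15.1,0],[39.7,-15.1,0],[0,0,20],[0,0,20],[0,0,0],[0,0,0]],"roll":[0.112,0,0,0,0,0,0,0],"fingers":[0,0,0,0,0,0,0,0]}' 90| egrep "clock|pos|rot|force|width"
python3 - <<'E'
from h import *
s=manip.get_state(); q=s["ee_rot"]; yaw=2*np.degrees(np.arctan2(q[2],q[1])); print("yaw",yaw)
# root (=grasp) in strip frame
l=R.from_euler('z',-YF).apply(s["position"]+[0,0,.019]-FO)-[.0284,0,.0862]; c,sn=np.cos(np.radians(35)),np.sin(np.radians(35))
print("claws X",(l[0]*c-l[2]*sn)*1e3+25,"y",l[1]*1e3,"Z",(l[0]*sn+l[2]*c)*1e3-36)
E
cat >> h.py <<'E'
def where():
    s=manip.get_state(); l=R.from_euler('z',-YF).apply(s["position"]+[0,0,.019]-FO)-[.0284,0,.0862]; c,sn=np.cos(np.radians(35)),np.sin(np.radians(35))
    f=R.from_euler('z',-YF).apply(s["contact_force"]); q=s["ee_rot"]
    print("t",round(float(s["clock"]),1),"claws X %.1f y %.1f Z %.1f"%((l[0]*c-l[2]*sn)*1e3+25,l[1]*1e3,(l[0]*sn+l[2]*c)*1e3-36),"F X %.1f y %.1f Z %.1f"%(f[0]*c-f[2]*sn,f[1],f[0]*sn+f[2]*c),"yaw %.1f"%(2*np.degrees(np.arctan2(q[2],q[1]))))
E
```

```text
clock: 17.7
position: [0.4985, 0.1772, 0.1549]
ee_rot: [-0.001, 0.793, 0.61, -0.001]
contact_force: [0.7, 0.2, -2.8]
width: 0.0069
gripper_force: 88.3
yaw 75.12796947922023
claws X -43.12013614040279 y -0.310173356214395 Z 23.3161224015007
```

```bash
python3 -m crank '{"translation":[[10,-0.3,11],[10,0,11],[0,0,0],[0,0,0]],"roll":[0,0,0,0],"fingers":[0,0,0,0]}' >/dev/null; python3 -c "from h import *; where()"
python3 -m crank '{"translation":[[1.6,0,1.1],[0,0,0]],"roll":[0,0],"fingers":[0,0]}' >/dev/null; python3 -c "from h import *; where()"
python3 -m crank '{"translation":[[1.6,0,1.1],[0,0,0]],"roll":[0,0],"fingers":[0,0]}' >/dev/null; python3 -c "from h import *; where()"
python3 -m crank '{"translation":[[1.6,0,1.1],[0,0,0]],"roll":[0,0],"fingers":[0,0]}' >/dev/null; python3 -c "from h import *; where()"
```

```text
t 18.1 claws X -14.1 y 0.0 Z 17.5 F X -0.1 y -0.3 Z -3.2 yaw 75.2
t 18.3 claws X -13.2 y -0.4 Z 17.8 F X -3.6 y -0.2 Z -2.7 yaw 75.2
t 18.5 claws X -13.0 y -0.5 Z 17.7 F X -12.1 y -0.1 Z -0.5 yaw 75.2
t 18.7 claws X -12.9 y -0.6 Z 17.6 F X -20.0 y 1.6 Z 1.9 yaw 75.2
```

```bash
python3 -m crank '{"translation":[[-2.4,0,-1.7],[0,0,0],[-0.9,0,1.3],[-0.9,0,1.3],[0,0,0]],"roll":[0,0,0,0,0],"fingers":[0,0,0,0,0]}' >/dev/null; python3 -c "from h import *; where()"
python3 -m crank '{"translation":[[-0.9,0,1.3],[0,0,0]],"roll":[0,0],"fingers":[0,0]}' >/dev/null; python3 -c "from h import *; where()"
python3 -m crank '{"translation":[[-0.9,0,1.3],[0,0,0]],"roll":[0,0],"fingers":[0,0]}' >/dev/null; python3 -c "from h import *; where()"
python3 -m crank '{"translation":[[-0.9,0,1.3],[0,0,0]],"roll":[0,0],"fingers":[0,0]}' >/dev/null; python3 -c "from h import *; where()"
```

```text
t 19.2 claws X -12.9 y -1.0 Z 15.4 F X -8.8 y 0.3 Z -0.1 yaw 75.2
t 19.4 claws X -12.7 y -1.2 Z 13.9 F X -7.5 y 0.3 Z 0.1 yaw 75.2
t 19.6 claws X -12.1 y -1.1 Z 12.3 F X 0.7 y 0.3 Z -2.3 yaw 75.1
t 19.8 claws X -10.7 y 0.0 Z 10.0 F X 1.2 y -0.2 Z -2.1 yaw 75.1
```

```bash
python3 -m crank '{"translation":[[0.6,0,-0.8],[1.6,0,1.1],[1.6,0,1.1],[0,0,0]],"roll":[0,0,0,0],"fingers":[0,0,0,0]}' >/dev/null; python3 -c "from h import *; where()"
python3 -m crank '{"translation":[[1.6,0,1.1],[1.6,0,1.1],[0,0,0]],"roll":[0,0,0],"fingers":[0,0,0]}' >/dev/null; python3 -c "from h import *; where()"
python3 -m crank '{"translation":[[1.6,0,1.1],[0,0,0]],"roll":[0,0],"fingers":[0,0]}' >/dev/null; python3 -c "from h import *; where()"
```

```text
t 20.2 claws X -7.0 y -0.2 Z 11.0 F X 1.1 y 0.4 Z -1.8 yaw 75.2
t 20.5 claws X -3.7 y -0.2 Z 11.0 F X 0.4 y -0.4 Z -2.8 yaw 75.2
t 20.7 claws X -3.4 y -0.3 Z 10.8 F X -8.8 y -0.3 Z 1.1 yaw 75.2
```

Both claws have entered and the root meets the face (it went 10 mm further along X than the first contact). Now I'll press down along the strip.

```bash
python3 -m crank '{"translation":[[0,0,0],[-1.7,0,2.5],[-1.7,0,2.5],[0,0,0]],"roll":[0,0,0,0],"fingers":[0,0,0,0]}' 120 >/dev/null; python3 -c "from h import *; where()"
python3 -m crank '{"translation":[[-1.7,0,2.5],[0,0,0]],"roll":[0,0],"fingers":[0,0]}' >/dev/null; python3 -c "from h import *; where()"
python3 -m crank '{"translation":[[-1.1,0,1.6],[0,0,0]],"roll":[0,0],"fingers":[0,0]}' >/dev/null; python3 -c "from h import *; where()"
```

```text
t 21.1 claws X -3.0 y -0.4 Z 8.9 F X -14.4 y 6.2 Z 14.0 yaw 75.1
t 21.3 claws X -2.8 y -0.5 Z 8.5 F X -18.6 y 10.0 Z 24.0 yaw 75.1
t 21.5 claws X -2.6 y -0.5 Z 8.3 F X -21.7 y 11.9 Z 29.3 yaw 75.1
```

It's jammed at Z≈8.3, and pressing harder won't help. A hook may be landing on a slot edge because of a small tilt error. I'll unload and use the measured moment to find which end of the root touches first.

```bash
cat >> h.py <<'E'
def mom():
    s=manip.get_state(); f=R.from_euler('z',-YF).apply(s["contact_force"]); m=R.from_euler('z',-YF).apply(s["moment"])
    print("   foot F",f.round(1),"M",m.round(3),"grip",round(float(s["gripper_force"]),1),"w",round(float(s["width"])*1e3,2))
E
python3 -c "from h import *; where(); mom()"
python3 -m crank '{"translation":[[1.7,0,-2.5],[1.7,0,-2.5],[0,0,0],[0,0,0]],"roll":[0,0,0,0],"fingers":[0,0,0,0]}' >/dev/null; python3 -c "from h import *; where();mom()"
python3 -m crank '{"translation":[[1.1,0,-1.6],[0,0,0]],"roll":[0,0],"fingers":[0,0]}' >/dev/null; python3 -c "from h import *; where();mom()"
python3 -m crank '{"translation":[[-2.5,0,-1.7],[0,0,0],[0,0,0]],"roll":[0,0,0],"fingers":[0,0,0]}' >/dev/null; python3 -c "from h import *; where();mom()"
```

```text
t 21.5 claws X -2.6 y -0.5 Z 8.3 F X -21.7 y 11.9 Z 29.3 yaw 75.1
   foot F [-1.  11.9 36.4] M [ 2.041 -0.988  0.173] grip 122.1 w 6.94
t 21.9 claws X -3.0 y -0.4 Z 8.9 F X -11.2 y 4.8 Z 10.1 yaw 75.2
   foot F [-3.4  4.8 14.7] M [ 0.749 -0.156  0.09 ] grip 118.2 w 6.85
t 22.1 claws X -3.2 y -0.3 Z 9.2 F X -10.1 y 3.0 Z 4.6 yaw 75.2
   foot F [-5.6  3.   9.5] M [0.379 0.293 0.046] grip 117.4 w 6.74
t 22.4 claws X -4.3 y -0.3 Z 9.4 F X -3.1 y 3.7 Z 6.6 yaw 75.1
   foot F [1.2 3.7 7.2] M [ 0.459 -0.564  0.11 ] grip 117.2 w 6.19
```

```bash
python3 -m crank '{"translation":[[1.1,0,-1.6],[0,0,0],[0,0,0]],"roll":[0,0,0],"fingers":[0,0,0]}' 20 >/dev/null; python3 -c "from h import *; where();mom()"
python3 -m crank '{"translation":[[0.6,0,-0.8],[0,0,0],[0,0,0]],"roll":[0,0,0],"fingers":[0.05,0.05,0.05]}' 20 >/dev/null; python3 -c "from h import *; where();mom()"
```

```text
t 22.7 claws X -4.5 y -0.3 Z 9.6 F X 1.4 y 1.2 Z 0.1 yaw 75.2
   foot F [ 1.3  1.2 -0.7] M [ 0.068 -0.179 -0.027] grip 116.5 w 6.08
t 23.0 claws X -4.5 y -0.1 Z 10.5 F X 1.1 y -0.1 Z -2.5 yaw 75.2
   foot F [-0.5 -0.1 -2.7] M [-0.045 -0.127 -0.002] grip 116.5 w 6.45
```

```bash
python3 -m crank '{"translation":[[0.4,0,-0.5],[2,0,1.4],[0,0,0]],"roll":[0,0,0],"fingers":[0.06,0.06,0.06]}' 20 >/dev/null; python3 -c "from h import *; where();mom()"
python3 -m crank '{"translation":[[0,0,0],[0,0,0]],"roll":[0,0],"fingers":[0.075,0.075]}' 20 >/dev/null; python3 -c "from h import *; where();mom()"
python3 -m crank '{"translation":[[0,0,0]],"roll":[0],"fingers":[0.085]}' 20 >/dev/null; python3 -c "from h import *; where();mom()"
```

```text
t 23.3 claws X -3.5 y -0.3 Z 11.4 F X -5.1 y 2.0 Z -0.3 yaw 75.2
   foot F [-4.3  2.   2.6] M [0.163 0.476 0.03 ] grip 117.5 w 6.63
t 23.5 claws X -3.5 y -0.3 Z 11.4 F X -5.2 y 1.2 Z -0.1 yaw 75.2
   foot F [-4.3  1.2  2.9] M [0.118 0.506 0.071] grip 101.2 w 6.63
t 23.6 claws X -3.5 y -0.3 Z 11.2 F X -5.3 y 1.5 Z -0.9 yaw 75.2
   foot F [-4.9  1.5  2.3] M [0.059 0.536 0.003] grip 47.6 w 7.56
```

```bash
python3 -m crank '{"translation":[[0,0,0],[1.6,0,1.1],[0,0,0]],"roll":[0,0,0],"fingers":[0.086,0.086,0.086]}' 20 >/dev/null; python3 -c "from h import *; where();mom()"
python3 -m crank '{"translation":[[1.6,0,1.1],[0,0,0]],"roll":[0,0],"fingers":[0.086,0.086]}' 20 >/dev/null; python3 -c "from h import *; where();mom()"
```

```text
t 23.9 claws X -3.2 y -0.4 Z 10.8 F X -12.6 y 1.2 Z -0.1 yaw 75.2
   foot F [-10.4   1.2   7.2] M [ 0.101  1.133 -0.014] grip 43.0 w 7.3
t 24.1 claws X -2.5 y -0.4 Z 10.2 F X -16.9 y -0.5 Z 0.1 yaw 75.3
   foot F [-13.8  -0.5   9.8] M [0.113 1.598 0.042] grip 43.3 w 7.47
```

```bash
python3 -m crank '{"translation":[[0,0,0],[0,0,0]],"roll":[0,0],"fingers":[0.089,0.089]}' 20 >/dev/null; python3 -c "from h import *; where();mom()"
python3 -m crank '{"translation":[[0,0,0],[0,0,0]],"roll":[0,0],"fingers":[0.092,0.092]}' 20 >/dev/null; python3 -c "from h import *; where();mom()"
```

```text
t 24.3 claws X -2.0 y -0.4 Z 9.9 F X -13.4 y -0.4 Z -3.3 yaw 75.2
   foot F [-12.9  -0.4   5. ] M [-0.015  1.523 -0.043] grip 26.4 w 7.38
t 24.5 claws X -0.6 y -0.1 Z 9.8 F X -6.8 y -0.0 Z -4.9 yaw 75.2
   foot F [-8.4 -0.  -0.1] M [-0.088  1.019 -0.045] grip 9.2 w 8.09
```

```bash
python3 -m crank '{"translation":[[1.6,0,1.1],[0,0,0],[0,0,0]],"roll":[0,0,0],"fingers":[0.092,0.092,0.092]}' 20 >/dev/null; python3 -c "from h import *; where();mom()"
python3 -m crank '{"translation":[[0,0,0],[0,0,0],[0,0,0]],"roll":[0,0,0],"fingers":[0,0,0]}' 110 >/dev/null; python3 -c "from h import *; where();mom()"
python3 -m crank '{"translation":[[-1,0,1.5],[-1,0,1.5],[0,0,0]],"roll":[0,0,0],"fingers":[0,0,0]}' 110 >/dev/null; python3 -c "from h import *; where();mom()"
```

```text
t 24.8 claws X 0.5 y -0.2 Z 9.4 F X -9.6 y -1.1 Z -5.1 yaw 75.3
   foot F [-10.8  -1.1   1.3] M [-0.163  1.553 -0.063] grip 9.3 w 7.99
t 25.1 claws X 0.5 y -0.2 Z 9.5 F X -9.7 y -1.7 Z -5.0 yaw 75.2
   foot F [-10.8  -1.7   1.4] M [-0.108  1.576  0.015] grip 107.2 w 6.74
t 25.4 claws X 0.6 y -0.5 Z 8.0 F X -13.1 y 2.7 Z 3.4 yaw 75.2
   foot F [-8.8  2.7 10.3] M [0.279 1.239 0.036] grip 108.2 w 7.06
```

```bash
python3 -m crank '{"translation":[[-1.7,0,2.5],[0,0,0]],"roll":[0,0],"fingers":[0,0]}' 110 >/dev/null; python3 -c "from h import *; where();mom()"
python3 -m crank '{"translation":[[-1.7,0,2.5],[0,0,0]],"roll":[0,0],"fingers":[0,0]}' 110 >/dev/null; python3 -c "from h import *; where();mom()"
```

```text
t 25.6 claws X 0.7 y 0.1 Z 4.3 F X -12.4 y 2.1 Z 0.9 yaw 75.2
   foot F [-9.7  2.1  7.8] M [0.291 1.192 0.052] grip 112.4 w 6.94
t 25.8 claws X -0.5 y 0.6 Z -0.5 F X -11.2 y -1.0 Z -16.8 yaw 75.3
   foot F [-18.8  -1.   -7.3] M [-0.289  2.059 -0.42 ] grip 129.1 w 7.11
```

```bash
python3 -m crank '{"translation":[[0,0,0],[0,0,0]],"roll":[0,0],"fingers":[0,0]}' 110 >/dev/null; python3 -c "from h import *; where();mom()"
python3 -m crank '{"translation":[[-1.2,0,1.6],[0,0,0],[0,0,0]],"roll":[0,0,0],"fingers":[0,0,0]}' 110 >/dev/null; python3 -c "from h import *; where();mom()"
```

```text
t 26.0 claws X -0.2 y 1.2 Z -0.2 F X -16.7 y 2.6 Z -0.9 yaw 75.3
   foot F [-14.2   2.6   8.8] M [0.414 1.76  0.076] grip 115.7 w 6.64
t 26.3 claws X -0.2 y 0.1 Z -1.3 F X -16.2 y 1.8 Z -0.4 yaw 75.3
   foot F [-13.5   1.8   8.9] M [ 0.142  1.731 -0.014] grip 114.6 w 6.64
```

```bash
python3 -m crank '{"translation":[[-1.2,0,1.6],[0,0,0]],"roll":[0,0],"fingers":[0,0]}' 110 >/dev/null; python3 -c "from h import *; where();mom()"
python3 -m crank '{"translation":[[-1.2,0,1.6],[0,0,0]],"roll":[0,0],"fingers":[0,0]}' 110 >/dev/null; python3 -c "from h import *; where();mom()"
```

```text
t 26.5 claws X 2.0 y -0.5 Z -1.9 F X -5.8 y -1.1 Z 1.2 yaw 75.2
   foot F [-4.1 -1.1  4.3] M [-0.084  0.841 -0.123] grip 115.9 w 6.64
t 26.7 claws X 2.3 y -0.4 Z -3.4 F X -4.4 y 5.8 Z -1.9 yaw 75.2
   foot F [-4.7  5.8  0.9] M [-0.273  2.212  0.203] grip 137.3 w 6.83
```

```bash
python3 -m crank '{"translation":[[0,0,0],[0,0,0]],"roll":[0,0],"fingers":[0,0]}' 110 >/dev/null; python3 -c "from h import *; where();mom()"
python3 - <<'E'
from h import *
t=get_image("top"); s=get_image("side"); cv2.imwrite("pics/top6.png",t); cv2.imwrite("pics/side6.png",s)
st=manip.get_state(); g=st["position"]+[0,0,.019]; a,b=proj("top",g),proj("side",g); print(g.round(4),a.round(1),b.round(1))
f=lambda im,c,w,h: cv2.resize(cv2.convertScaleAbs(im[int(c[1])-h//2:int(c[1])+h//2,int(c[0])-w//2:int(c[0])+w//2],alpha=1.3,beta=10),(400,600),interpolation=cv2.INTER_CUBIC)
cv2.imwrite("pics/z7.png",np.hstack([f(t,a+[10,-5],80,120),f(s,b,80,120)]))
E
```

```text
t 26.9 claws X 3.1 y -0.3 Z -3.3 F X -10.6 y 2.1 Z 5.9 yaw 75.2
   foot F [-5.3  2.1 11. ] M [-0.327  1.264  0.276] grip 156.4 w 6.39
[0.5045 0.1994 0.1254] [174.7 205.9] [263.8 255. ]
```

View pics/z7.png

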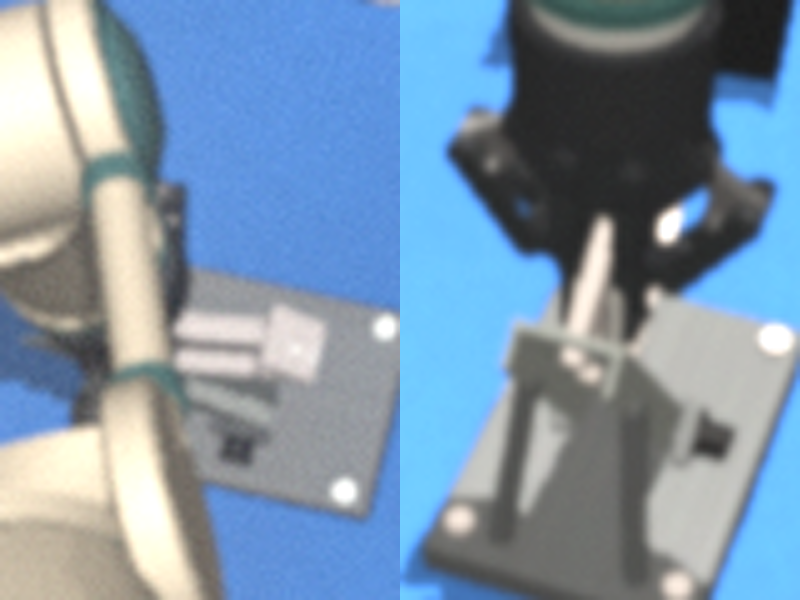

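The side crop shows the web top from (605,220) to (575,345), the strip's top edge from (520,325) to (620,355), and claw bits visible behind the strip at (570,355) and (592,372). The top crop shows the lip at (265-328, 305-385). I'll compare that with predicted poses.

Run:
```python
from h import *
S=lambda P:((proj("side",P)-[223,195])*5+[402,2]).round(0).astype(int).tolist(); T=lambda P:((proj("top",P)-[144,140])*5+2).round(0).astype(int).tolist()
seat=FO+R.from_euler('z',YF).apply([.0284,0,.0862])
E=lambda X,y,Z: seat+R.from_euler('zy',[75,35],degrees=True).apply([X,y,Z])
print("strip top corners",S(E(0,.022,.084)),S(E(0,-.022,.084)))
for name,root,th in[("home35",E(-.025,0,.036),35),("up11",E(-.025,0,.047),35),("home30",E(-.025,0,.036),30),("home25",E(-.025,0,.036),25),("up5",E(-.025,0,.041),35)]:
    b=brk(root,75,th); print(name,"backtop",S(b([-.025,0,.026])),"fronttop",S(b([.025,0,.026])),"uclaw tip top",S(b([.0355,0,.019])),"hook bot",S(b([.033,0,.003])),"T lip top corners",T(b([-.0875,.015,-.004])),T(b([-.0875,-.015,-.004])),"lip bottom",T(b([-.09,.015,-.036])),T(b([-.09,-.015,-.036])))
```

```text
strip top corners [530, 228] [445, 246]
home35 backtop [581, 193] fronttop [544, 312] uclaw tip top [540, 341] hook bot [549, 341] T lip top corners [326, 345] [341, 288] lip bottom [370, 363] [384, 307]
up11 backtop [566, 175] fronttop [528, 295] uclaw tip top [524, 324] hook bot [534, 325] T lip top corners [324, 329] [339, 271] lip bottom [369, 348] [383, 291]
home30 backtop [583, 189] fronttop [545, 305] uclaw tip top [539, 335] hook bot [548, 339] T lip top corners [335, 349] [350, 292] lip bottom [375, 367] [389, 311]
home25 backtop [586, 186] fronttop [546, 298] uclaw tip top [540, 329] hook bot [547, 337] T lip top corners [343, 353] [357, 297] lip bottom [378, 370] [392, 315]
up5 backtop [574, 185] fronttop [537, 304] uclaw tip top [532, 333] hook bot [542, 334] T lip top corners [325, 338] [340, 280] lip bottom [370, 356] [384, 300]
```

```bash
cat > cmp.py <<'E'
from h import *
S=lambda P:((proj("side",P)-[223,195])*5+[402,2]).round(0).astype(int).tolist(); T=lambda P:((proj("top",P)-[144,140])*5+2).round(0).astype(int).tolist()
seat=FO+R.from_euler('z',YF).apply([.0284,0,.0862])
E=brk(seat,75,35)
print("strip top corners",S(E([0,.022,.084])),S(E([0,-.022,.084])))
for name,l,th in[("home35",[-.025,0,.036],35),("up11",[-.025,0,.047],35),("up5",[-.025,0,.041],35),("home45",[-.025,0,.036],45),("home40",[-.025,0,.036],40),("home30",[-.025,0,.036],30)]:
    b=brk(E(l),75,th); print(name,"backtop",S(b([-.025,0,.026])),"fronttop",S(b([.025,0,.026])),"uclaw tip",S(b([.0355,0,.019])),"hookbot",S(b([.033,0,.003])),"T lip top",T(b([-.0875,.015,-.004])),T(b([-.0875,-.015,-.004])),"bot",T(b([-.09,.015,-.036])),T(b([-.09,-.015,-.036])))
E
python3 cmp.py
```

```text
strip top corners [622, 347] [512, 316]
home35 backtop [615, 218] fronttop [577, 342] uclaw tip [573, 371] hookbot [582, 371] T lip top [275, 373] [290, 315] bot [321, 391] [335, 334]
up11 backtop [610, 212] fronttop [572, 337] uclaw tip [567, 366] hookbot [577, 367] T lip top [260, 367] [275, 308] bot [306, 385] [321, 328]
up5 backtop [613, 215] fronttop [575, 339] uclaw tip [570, 369] hookbot [580, 369] T lip top [268, 371] [283, 312] bot [314, 389] [329, 331]
home45 backtop [610, 228] fronttop [577, 354] uclaw tip [574, 380] hookbot [585, 374] T lip top [253, 365] [268, 306] bot [307, 383] [322, 325]
home40 backtop [612, 223] fronttop [577, 348] uclaw tip [573, 376] hookbot [583, 373] T lip top [264, 369] [280, 310] bot [314, 387] [329, 330]
home30 backtop [618, 214] fronttop [578, 335] uclaw tip [573, 365] hookbot [581, 369] T lip top [284, 378] [299, 320] bot [325, 395] [340, 338]
```

Run:
```python
from h import *
exec(open("cmp.py").read().split('print("strip')[0])
t=cv2.imread("pics/top6.png").astype(int)
print("     "+" ".join("%2d"%(x%100) for x in range(176,212)))
for y in range(198,222): print(y," ".join("%2d"%min(99,t[y,x,2]//3) for x in range(176,212)))
U=lambda P:proj("top",P).round(1).tolist()
for n,l,th,yw in[("home35",[-.025,0,.036],35,75),("up8",[-.025,0,.044],35,75),("home42",[-.025,0,.036],42,75),("up8 yaw82",[-.025,0,.044],35,82)]:
    b=brk(E(l),yw,th); print(n,"web top",U(b([-.025,0,-.008])),U(b([-.085,0,-.008])),"flange -y edge",U(b([-.025,.015,-.031])),U(b([-.085,.015,-.031])),"liptop",U(b([-.0875,.015,-.004])),U(b([-.0875,-.015,-.004])),"lipbot",U(b([-.09,.015,-.036])),U(b([-.09,-.015,-.036])))
```

```text
76 77 78 79 80 81 82 83 84 85 86 87 88 89 90 91 92 93 94 95 96 97 98 99  0  1  2  3  4  5  6  7  8  9 10 11
198 29 19 13 13 15 22 32 36 37 36 36 37 37 38 35 37 36 36 36 36 37 35 35 35 34 34 32 31 31 28 26 25 23 23 22 21
199 28 18 14 12 17 23 31 36 35 36 35 35 37 36 37 37 36 37 36 35 36 36 36 37 36 35 35 35 33 34 32 31 31 29 28 26
200 31 19 12 11 18 27 33 34 36 36 36 34 36 36 35 36 35 35 36 36 36 36 38 40 40 37 37 35 35 36 35 34 34 33 33 31
201 33 20 13 15 24 32 38 38 37 37 36 36 36 36 35 35 36 35 37 36 36 36 42 48 49 46 40 38 36 34 35 36 35 35 36 34
202 36 21 14 19 34 42 46 45 44 42 42 42 40 41 40 39 39 39 38 39 38 39 47 53 54 52 50 45 42 39 37 37 36 36 35 34
203 36 23 18 27 41 51 54 53 52 51 50 51 50 50 50 49 48 47 47 46 44 44 50 56 57 56 54 52 50 47 44 41 38 36 35 35
204 38 25 25 38 50 56 56 57 56 56 56 56 56 56 56 55 54 54 53 52 49 46 52 56 56 56 57 55 55 53 52 49 44 39 36 35
205 38 30 32 46 54 56 59 59 58 59 59 58 58 58 56 57 57 58 57 55 51 50 54 56 57 57 57 56 56 56 55 55 49 40 36 35
206 42 32 33 45 51 54 56 57 57 56 57 56 58 57 58 58 58 58 57 57 53 53 56 56 57 57 57 56 56 57 57
[... 1651 characters left out ...]
36 33 33 36 36 35 36 36 35 37 36 35 36 36 36
home35 web top [183.5, 207.2] [200.4, 208.8] flange -y edge [188.2, 215.3] [205.0, 217.2] liptop [198.5, 214.3] [201.6, 202.6] lipbot [207.7, 217.8] [210.6, 206.4]
up8 web top [181.4, 206.3] [198.2, 207.9] flange -y edge [186.1, 214.5] [202.9, 216.3] liptop [196.3, 213.4] [199.4, 201.7] lipbot [205.6, 217.0] [208.6, 205.5]
home42 web top [182.9, 206.9] [197.7, 207.6] flange -y edge [188.3, 215.1] [203.1, 216.1] liptop [195.5, 213.1] [198.6, 201.3] lipbot [205.9, 216.8] [208.8, 205.2]
up8 yaw82 web top [181.6, 205.2] [198.9, 204.3] flange -y edge [187.1, 212.8] [204.4, 212.3] liptop [197.8, 209.9] [199.4, 198.0] lipbot [207.2, 212.6] [208.7, 200.9]
```

```bash
python3 -m crank '{"translation":[[-1,0,-2],[0,0,0],[0,0,0]],"roll":[0,0,0],"fingers":[0,0,0]}' 110 >/dev/null; python3 -c "from h import *; where();mom()"
python3 -m crank '{"translation":[[1.1,0,-1.6],[0,0,0],[0,0,0]],"roll":[0,0,0],"fingers":[0,0,0]}' 110 >/dev/null; python3 -c "from h import *; where();mom()"
python3 -m crank '{"translation":[[1.1,0,-1.6],[0,0,0]],"roll":[0,0],"fingers":[0,0]}' 110 >/dev/null; python3 -c "from h import *; where();mom()"
```

```text
t 27.3 claws X 2.5 y -0.1 Z -2.7 F X 2.5 y 0.7 Z 1.6 yaw 75.1
   foot F [ 3.   0.7 -0.1] M [-0.039 -0.98  -0.003] grip 119.7 w 6.44
t 27.6 claws X 1.2 y -0.1 Z -0.9 F X 3.0 y 1.3 Z 0.1 yaw 75.2
   foot F [ 2.5  1.3 -1.6] M [ 0.184 -0.197 -0.068] grip 127.7 w 6.37
t 27.8 claws X 1.7 y -0.1 Z 0.5 F X 2.1 y -0.1 Z -1.8 yaw 75.2
   foot F [ 0.7 -0.1 -2.6] M [ 0.011 -0.062  0.005] grip 119.9 w 6.44
```

```bash
python3 -m crank '{"translation":[[-1.7,0,2.5],[0,0,0],[0,0,0]],"roll":[0,0,0],"fingers":[0,0,0]}' 110 >/dev/null; python3 -c "from h import *; where();mom()"
python3 -m crank '{"translation":[[-1.7,0,2.5],[0,0,0]],"roll":[0,0],"fingers":[0,0]}' 110 >/dev/null; python3 -c "from h import *; where();mom()"
python3 -m crank '{"translation":[[-1.7,0,2.5],[0,0,0]],"roll":[0,0],"fingers":[0,0]}' 110 >/dev/null; python3 -c "from h import *; where();mom()"
```

```text
t 28.1 claws X 2.3 y -0.3 Z -0.5 F X -1.5 y 1.8 Z 6.2 yaw 75.1
   foot F [2.4 1.8 6. ] M [ 0.492 -0.623  0.054] grip 121.7 w 6.88
t 28.3 claws X 2.7 y -0.4 Z -1.6 F X 11.1 y -0.0 Z 3.4 yaw 75.1
   foot F [11.  -0.  -3.6] M [-0.316 -2.276  0.168] grip 121.0 w 6.7
t 28.5 claws X 3.2 y -0.2 Z -6.5 F X 14.7 y -2.7 Z 2.2 yaw 75.1
   foot F [13.3 -2.7 -6.7] M [ 0.613 -3.095  0.124] grip 122.4 w 6.75
```

Run:
```python
from h import *
where();mom()
t=get_image("top"); s=get_image("side"); cv2.imwrite("pics/top7.png",t); cv2.imwrite("pics/side7.png",s)
g=t[:,:,2].astype(int)
for y in range(198,220,1): print(y," ".join("%2d"%min(99,g[y,x]//3) for x in range(178,214)))
print("side: cols 256-276")
g=s[:,:,2].astype(int); h=cv2.imread("pics/side6.png")[:,:,2].astype(int)
for y in range(232,275,2): print(y," ".join("%2d"%min(99,h[y,x]//3) for x in range(250,274)),"|"," ".join("%2d"%min(99,g[y,x]//3) for x in range(250,274)))
```

```text
t 28.5 claws X 3.2 y -0.2 Z -6.5 F X 14.7 y -2.7 Z 2.2 yaw 75.1
   foot F [13.3 -2.7 -6.7] M [ 0.613 -3.095  0.124] grip 122.4 w 6.75
198 26 18 11 13 20 29 34 36 36 36 36 36 36 37 37 37 37 37 36 36 35 36 34 33 33 31 30 28 28 25 24 23 22 21 21 21
199 27 16 12 15 21 31 35 36 36 36 36 35 37 35 37 36 36 37 37 36 37 36 36 36 34 34 34 34 33 31 31 29 30 25 24 22
200 28 16 12 15 23 31 36 36 36 36 36 35 36 37 36 36 36 36 37 35 36 37 37 38 35 36 34 35 35 34 35 34 33 31 30 30
201 32 19 13 18 29 34 35 36 36 35 36 36 36 37 36 34 35 36 37 36 36 40 43 43 43 40 37 37 35 35 36 35 36 35 35 35
202 32 21 17 26 36 41 42 41 40 40 38 38 38 39 38 38 37 36 36 36 38 43 49 52 50 47 44 41 38 36 36 36 35 36 36 36
203 35 21 22 37 49 51 50 50 49 49 48 47 46 46 45 45 45 42 42 41 41 47 53 55 55 53 51 49 44 41 37 37 35 36 34 35
204 35 23 30 44 55 56 57 57 57 55 54 56 54 55 52 52 51 51 51 47 45 50 55 56 56 56 55 54 52 48 44 40 37 36 35 35
205 38 31 38 51 57 58 58 59 58 58 59 58 57 57 57 58 56 58 56 52 50 51 56 57 57 57 56 55 56 53 51 46 40 37 37 36
206 41 36 43 53 57 58 58 59 58 59 58 58 59 59 59 57 58 58 59 57 54 54 
[... 4116 characters left out ...]
38 40 36 33 37 41 44 46 47 | 23 23 23 24 32 46 58 62 59 52 41 33 31 30 32 38 40 36 34 40 45 46 47 47
268 23 23 23 23 25 29 35 41 45 46 47 48 44 35 34 37 36 29 25 24 28 34 40 45 | 23 23 23 24 27 36 43 48 48 45 45 51 49 39 35 37 36 29 25 25 28 34 40 45
270 22 22 22 23 23 23 23 26 34 44 50 53 47 40 39 39 33 26 23 23 23 24 28 34 | 21 22 23 23 23 24 24 27 33 42 51 56 53 45 42 40 33 25 24 23 23 25 28 34
272 19 21 22 23 23 23 23 23 24 26 28 30 31 35 39 37 29 24 23 23 23 23 24 25 | 19 21 23 23 23 23 23 23 24 27 31 34 35 37 41 37 29 24 23 23 23 23 23 25
274 24 28 27 25 23 23 23 23 23 23 24 25 27 30 33 29 25 23 23 23 23 23 23 23 | 25 28 27 25 24 23 23 23 23 23 24 24 27 31 33 29 25 24 23 24 23 23 23 23
```

The numbers show the bracket following the tool and now close to home, within about 3 mm. I'll press it on down with a small push into the face.

```bash
python3 -m crank '{"translation":[[2.4,0,1.7],[2.4,0,1.7],[0,0,0]],"roll":[0,0,0],"fingers":[0,0,0]}' 110 >/dev/null; python3 -c "from h import *; where();mom()"
python3 -m crank '{"translation":[[-1.2,0,1.7],[0,0,0]],"roll":[0,0],"fingers":[0,0]}' 110 >/dev/null; python3 -c "from h import *; where();mom()"
python3 -m crank '{"translation":[[-1.2,0,1.7],[0,0,0]],"roll":[0,0],"fingers":[0,0]}' 110 >/dev/null; python3 -c "from h import *; where();mom()"
```

```text
t 28.9 claws X 1.3 y 0.3 Z -10.9 F X -26.5 y 1.6 Z 2.7 yaw 75.4
   foot F [-20.1   1.6  17.4] M [0.337 2.283 0.013] grip 125.4 w 6.26
t 29.1 claws X 1.4 y 0.2 Z -11.1 F X -28.7 y 5.5 Z 10.3 yaw 75.3
   foot F [-17.6   5.5  24.9] M [0.719 1.839 0.15 ] grip 127.1 w 6.42
t 29.3 claws X 1.6 y 0.1 Z -11.2 F X -31.7 y 8.1 Z 17.1 yaw 75.3
   foot F [-16.1   8.1  32.2] M [1.153 1.364 0.214] grip 128.7 w 6.82
```

```bash
python3 -m crank '{"translation":[[-2.4,0,-1.7],[-2.4,0,-1.7],[0,0,0]],"roll":[0,0,0],"fingers":[0,0,0]}' 110 >/dev/null; python3 -c "from h import *; where();mom()"
python3 -m crank '{"translation":[[-1.2,0,1.7],[-1.2,0,1.7],[0,0,0]],"roll":[0,0,0],"fingers":[0,0,0]}' 110 >/dev/null; python3 -c "from h import *; where();mom()"
python3 -m crank '{"translation":[[1.2,0,-1.7],[1.2,0,-1.7],[1.2,0,-1.7],[1.2,0,-1.7],[0,0,0]],"roll":[0,0,0,0,0],"fingers":[0,0,0,0,0]}' 110 >/dev/null; python3 -c "from h import *; where();mom()"
python3 -m crank '{"translation":[[1.2,0,-1.7],[1.2,0,-1.7],[0,0,0]],"roll":[0,0,0],"fingers":[0,0,0]}' 110 >/dev/null; python3 -c "from h import *; where();mom()"
```

```text
t 29.6 claws X 1.4 y -0.5 Z -11.1 F X -5.0 y 3.5 Z 9.5 yaw 75.1
   foot F [ 1.3  3.5 10.7] M [ 0.57  -0.485  0.087] grip 124.0 w 6.63
t 29.9 claws X 1.7 y -0.6 Z -11.5 F X -13.1 y 9.1 Z 23.7 yaw 75.1
   foot F [ 2.8  9.1 26.9] M [ 1.455 -1.269  0.127] grip 127.5 w 6.47
t 30.4 claws X 1.1 y 0.1 Z -9.8 F X -4.3 y -0.6 Z -3.3 yaw 75.2
   foot F [-5.4 -0.6 -0.3] M [-0.038 -0.081  0.048] grip 122.6 w 6.79
t 30.7 claws X 1.4 y 1.8 Z -8.8 F X 6.1 y -1.6 Z -18.0 yaw 75.2
   foot F [ -5.3  -1.6 -18.3] M [-0.451 -0.305  0.238] grip 135.9 w 6.36
```

Pressing to 24 N met a hard stop, and pulling up is resisted (18 N) after about 1 mm, so it seems locked. I'll relax and check the pose numerically before releasing.

```bash
python3 -m crank '{"translation":[[-1.2,0,1.7],[-1.2,0,1.7],[-1.2,0,1.7],[0,0,0],[0,0,0]],"roll":[0,0,0,0,0],"fingers":[0,0,0,0,0]}' 110 >/dev/null
python3 - <<'E'
from h import *
where();mom()
t=get_image("top"); s=get_image("side"); cv2.imwrite("pics/top8.png",t); cv2.imwrite("pics/side8.png",s)
exec(open("cmp.py").read().split('print("strip')[0])
g=t[:,:,2].astype(int); c=lambda v,i0:None
def half(a,i0,lev):
    a=np.array(a,float); k=np.where((a[:-1]-lev)*(a[1:]-lev)<0)[0]; return [round(i0+i+(lev-a[i])/(a[i+1]-a[i]),1) for i in k]
print("cols"); 
for y in(204,206,208,210,212,214): print(y,half(g[y,178:220],178,140))
for x in(184,190,194,200,203,206,209): print("col",x,half(g[196:222,x],196,140))
h=s[:,:,2].astype(int)
for y in range(234,262,4): print("side",y,half(h[y,252:272],252,110))
print("side col 263",half(h[230:262,263],230,110))
for f,n in(("pics/side6.png","6"),("pics/side7.png","7")):
    k=cv2.imread(f)[:,:,2].astype(int); print(n,"col 263",half(k[230:262,263],230,110),[half(k[y,252:272],252,110) for y in(242,246,250)])
E
```

```text
t 31.2 claws X 2.1 y -0.3 Z -10.0 F X 0.1 y 3.4 Z -0.8 yaw 75.1
   foot F [-0.4  3.4 -0.8] M [ 0.545  0.433 -0.255] grip 125.4 w 6.78
cols
204 [np.float64(182.7), np.float64(199.6), np.float64(207.5), np.float64(218.3)]
206 [np.float64(178.1), np.float64(181.5), np.float64(210.4), np.float64(218.2)]
208 [np.float64(178.4), np.float64(184.2), np.float64(210.2)]
210 [np.float64(178.8), np.float64(198.3), np.float64(209.9)]
212 [np.float64(181.3), np.float64(196.2), np.float64(197.9), np.float64(209.5)]
214 [np.float64(183.1), np.float64(196.6), np.float64(199.8), np.float64(208.6)]
col 184 [np.float64(203.2), np.float64(207.9), np.float64(210.4), np.float64(214.2)]
col 190 [np.float64(203.4), np.float64(208.5), np.float64(214.8)]
col 194 [np.float64(203.7), np.float64(208.8), np.float64(211.3), np.float64(215.1)]
col 200 [np.float64(203.4), np.float64(214.1)]
col 203 [np.float64(202.3), np.float64(215.1)]
col 206 [np.float64(203.4), np.float64(216.1)]
col 209 [np.float64(204.6)]
side 234 []
side 238 []
side 242 [np.float64(261.5), np.float64(265.6)]
side 246 [np.float64(260.5), np.float64(265.3)]
side 250 [np.float64(259.0), np.float64(264.7)]
side 254 [np.float64(252.8), np.float64(254.5), np.float64(257.8), np.float64(263.8)]
side 258 [np.float64(255.1), np.float64(256.6), np.float64(262.8)]
side col 263 []
6 col 263 [np.float64(238.3), np.float64(254.6)] [[np.float64(260.8), np.float64(264.8)], [np.float64(259.6), np.float64(264.7)], [np.float64(258.3), np.float64(264.0)]]
7 col 263 [np.float64(238.4), np.float64(254.7)] [[np.float64(265.0)], [np.float64(259.8), np.float64(264.9)], [np.float64(258.4), np.float64(264.1)]]
```

The lip and web edges now match the home pose to within about a pixel. Releasing and retreating upwards.

```bash
python3 -m crank '{"translation":[[0,0,0],[0,0,0],[0,0,0],[0,0,0],[0,0,0]],"roll":[0,0,0,0,0],"fingers":[0.15,0.3,0.5,0.6,0.6]}' 40 >/dev/null; python3 -c "from h import *; where();mom()"
python3 -m crank '{"translation":[[0,0,-10],[0,0,-20],[0,0,-30],[0,0,-40],[0,0,-40],[-40,0,0],[-40,0,0],[0,0,0]],"roll":[0,0,0,0,0,0,0,0],"fingers":[0.6,0.6,0.6,0.6,0.6,0.6,0.6,0.6]}' >/dev/null
python3 - <<'E'
from h import *
where();mom()
t=get_image("top"); s=get_image("side"); cv2.imwrite("pics/top9.png",t); cv2.imwrite("pics/side9.png",s)
def half(a,i0,lev):
    a=np.array(a,float); k=np.where((a[:-1]-lev)*(a[1:]-lev)<0)[0]; return [float(round(i0+i+(lev-a[i])/(a[i+1]-a[i]),1)) for i in k]
g=t[:,:,2].astype(int); h=s[:,:,2].astype(int)
for y in(204,208,212): print(y,half(g[y,170:220],170,140))
for x in(200,203,206): print("col",x,half(g[196:222,x],196,140))
for y in(234,242,246,250,254,258): print("side",y,half(h[y,252:272],252,110))
E
```

```text
t 31.8 claws X 1.9 y -0.4 Z -9.9 F X -0.5 y 0.9 Z 0.2 yaw 75.2
   foot F [-0.3  0.9  0.4] M [0.016 0.014 0.001] grip 0.0 w 51.33
t 32.6 claws X -147.6 y -0.1 Z 57.6 F X -0.1 y 0.6 Z 0.5 yaw 75.0
   foot F [0.2 0.6 0.5] M [ 0.018 -0.037 -0.034] grip 0.0 w 51.23
204 [202.8, 214.3, 218.3]
208 [203.1, 214.6]
212 [203.4, 215.0]
col 200 []
col 203 [206.5]
col 206 []
side 234 [264.3]
side 242 [261.2]
side 246 [259.9, 269.5]
side 250 [265.8, 268.3]
side 254 [252.6, 264.5, 267.2]
side 258 [263.4, 266.0]
```

```bash
python3 -m crank '{"translation":[[-45,0,0],[-45,0,0],[-45,0,0],[-45,0,0],[-45,0,0],[0,0,0]],"roll":[0,0,0,0,0,0],"fingers":[0.6,0.6,0.6,0.6,0.6,0.6]}' >/dev/null
python3 - <<'E'
from h import *
where()
t=get_image("top"); s=get_image("side"); cv2.imwrite("pics/top10.png",t); cv2.imwrite("pics/side10.png",s)
g=t[:,:,2].astype(int); h=s[:,:,2].astype(int)
print("     "+" ".join("%2d"%(x%100) for x in range(166,214)))
for y in range(198,222): print(y," ".join("%2d"%min(99,g[y,x]//3) for x in range(166,214)))
print("side 250..279")
for y in range(226,276,2): print(y," ".join("%2d"%min(99,h[y,x]//3) for x in range(250,280)))
exec(open("cmp.py").read().split('print("strip')[0])
U=lambda n,P:proj(n,P).round(1).tolist()
for n,l,th in[("home35",[-.025,0,.036],35),("up11",[-.025,0,.047],35),("home42",[-.025,0,.036],42)]:
    b=brk(E(l),75,th); print(n,"roottop T",U("top",b([-.025,0,.026])),U("top",b([.025,0,.026])),"webtop",U("top",b([-.025,0,-.008])),U("top",b([-.085,0,-.008])),"lip",[U("top",b(q)) for q in([-.0875,.015,-.004],[-.0875,-.015,-.004],[-.09,.015,-.036],[-.09,-.015,-.036])],"side roottop",U("side",b([-.025,0,.026])),U("side",b([.025,0,.026])),"lip top",U("side",b([-.0875,.015,-.004])),U("side",b([-.0875,-.015,-.004])))
E
```

```text
t 33.3 claws X -331.6 y -2.0 Z -72.5 F X -0.9 y 0.0 Z 0.7 yaw 74.8
     66 67 68 69 70 71 72 73 74 75 76 77 78 79 80 81 82 83 84 85 86 87 88 89 90 91 92 93 94 95 96 97 98 99  0  1  2  3  4  5  6  7  8  9 10 11 12 13
198 39 39 37 37 39 38 36 35 33 34 33 33 33 33 34 34 35 33 33 34 35 34 34 34 35 35 34 35 35 34 35 34 34 32 33 31 31 29 28 27 27 25 22 22 21 20 20 20
199 40 39 38 39 38 38 38 37 37 35 35 34 35 35 34 34 33 34 34 34 34 34 34 35 35 35 34 35 33 35 34 34 34 34 34 34 34 34 33 33 31 30 29 27 27 25 22 22
200 44 42 41 41 41 40 39 40 39 38 38 37 36 35 34 34 34 33 33 34 34 34 34 33 34 34 34 34 35 35 34 35 34 34 34 34 32 34 33 34 34 32 33 33 32 31 29 29
201 50 49 47 48 47 46 46 44 44 43 41 39 39 38 37 35 35 34 32 34 33 33 34 34 34 35 35 34 34 35 34 34 34 34 34 34 34 33 34 32 34 35 33 34 34 34 33 34
202 55 55 54 53 53 52 52 52 50 50 48 45 43 40 39 39 39 39 37 36 36 35 34 35 34 34 34 34 34 33 33 35 35 34 34 34 36 38 38 36 35 33 34 34 34 35 35 33
203 54 54 53 54 54 54 55 54 55 54 53 50 48 47 45 47 46 46 45 44 41 41 40 40 38 39 38 38 38 35 36 35 35 35 34 35 39 44 46 43 39 36 35 34 35 33 33
[... 5031 characters left out ...]

home35 roottop T [174.1, 203.3] [160.9, 202.2] webtop [183.5, 207.2] [200.4, 208.8] lip [[198.5, 214.3], [201.6, 202.6], [207.7, 217.8], [210.6, 206.4]] side roottop [265.6, 238.2] [258.1, 262.9] lip top [283.8, 214.3] [269.9, 210.9]
up11 roottop T [170.9, 202.0] [157.7, 200.9] webtop [180.5, 206.0] [197.4, 207.6] lip [[195.5, 213.1], [198.6, 201.3], [204.9, 216.7], [207.8, 205.1]] side roottop [264.6, 236.9] [257.0, 261.9] lip top [283.1, 212.8] [269.1, 209.3]
home42 roottop T [172.4, 202.9] [161.0, 202.5] webtop [182.9, 206.9] [197.7, 207.6] lip [[195.5, 213.1], [198.6, 201.3], [205.9, 216.8], [208.8, 205.2]] side roottop [264.9, 239.5] [258.0, 264.7] lip top [283.1, 212.9] [269.1, 209.4]
```

After release the bracket stays put. The up-down play measured before letting go, about 1.5 mm, equals the gap designed between tooth and catch, so it's home and locked. Handing in.

```bash
python3 -c "
from rig import manip
print(manip.get_state()['position'].round(3)); print(manip.sign_off())"
```

```text
[ 0.425 -0.101  0.242]
the job is handed in; nothing more can be done
None
```

I opened the lid to its end stop, lifted out the bracket, hung it on the upright and pressed it to the hard stop, then let go and handed in at about 33 s; the catch held against an 18 N upward pull, and the judge's verdict was not shown.

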